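# Gauge returned bone pins, keep the good ones eye up in the V-block

### The job

Check the returned bone pins in the V-block one at a time, starting with the groove nearest the robot and working away from it: lay each pin across the tapered gauge and slide it toward the narrow end until it wedges. A pin that stops between the two black lines goes back in a groove of the V-block, centred between its rails and rolled so that the eye in its flat tang faces straight up; a pin that stops short of the first line or runs past the second goes in the white tray. Leave the pink-capped vial where it stands.

Things in the scene. Friction and masses are not known exactly. Their poses are not given: they have to be found in the camera images.
- pin_1a: plain steel bone pin in the first (nearest the robot) groove, if present. Round, 18 mm diameter, 75 to 102 mm long (for the gauge to find), 0.15 kg. Origin on its axis at half its overall length; x along the pin to the tang end. The last 12 mm at +x is a flat tang 16 mm wide (y), 8 mm thick (z) with an eye through it along z: eye up = z straight up or straight down
- pin_1b: plain steel bone pin in the first (nearest the robot) groove, if present. Round, 18 mm diameter, 75 to 102 mm long (for the gauge to find), 0.15 kg. Origin on its axis at half its overall length; x along the pin to the tang end. The last 12 mm at +x is a flat tang 16 mm wide (y), 8 mm thick (z) with an eye through it along z: eye up = z straight up or straight down
- pin_2a: plain steel bone pin in the second groove, if present. Round, 18 mm diameter, 75 to 102 mm long (for the gauge to find), 0.15 kg. Origin on its axis at half its overall length; x along the pin to the tang end. The last 12 mm at +x is a flat tang 16 mm wide (y), 8 mm thick (z) with an eye through it along z: eye up = z straight up or straight down
- pin_2b: plain steel bone pin in the second groove, if present. Round, 18 mm diameter, 75 to 102 mm long (for the gauge to find), 0.15 kg. Origin on its axis at half its overall length; x along the pin to the tang end. The last 12 mm at +x is a flat tang 16 mm wide (y), 8 mm thick (z) with an eye through it along z: eye up = z straight up or straight down
- pin_2c: plain steel bone pin in the second groove, if present. Round, 18 mm diameter, 75 to 102 mm long (for the gauge to find), 0.15 kg. Origin on its axis at half its overall length; x along the pin to the tang end. The last 12 mm at +x is a flat tang 16 mm wide (y), 8 mm thick (z) with an eye through it along z: eye up = z straight up or straight down
- pin_3a: plain steel bone pin in the third groove, if present. Round, 18 mm diameter, 75 to 102 mm long (for the gauge to find), 0.15 kg. Origin on its axis at half its overall length; x along the pin to the tang end. The last 12 mm at +x is a flat tang 16 mm wide (y), 8 mm thick (z) with an eye through it along z: eye up = z straight up or straight down
- pin_3b: plain steel bone pin in the third groove, if present. Round, 18 mm diameter, 75 to 102 mm long (for the gauge to find), 0.15 kg. Origin on its axis at half its overall length; x along the pin to the tang end. The last 12 mm at +x is a flat tang 16 mm wide (y), 8 mm thick (z) with an eye through it along z: eye up = z straight up or straight down
- vblock: dark steel V-block, loose, 1.5 kg, 136 x 62 mm, 47 mm high. Origin at the centre of its underside; x along its length, away from the robot; pins lie along its y. Two rails, each 7 mm thick, centred at y = -24.5 and +24.5 mm, each with three 90 degree V grooves 26 mm wide at the top, 50 mm apart; between the rails 42 mm are clear for fingers, down to 8 mm above the worktop
- groove_1 (a point): axis of a seated pin in the V-block's first groove (nearest the robot, x = -50 mm), midway between the rails, 46.7 mm above the underside; axes as the V-block's. Each pin starts within 4 mm of such a point; at most one pin to a groove
- groove_2 (a point): the same for the middle groove. A pin stays at whatever roll it is left in the V and keeps its roll in the hand when gripped across its round middle: it can be turned by gripping it with the hand leaning about the pin's axis, lifting it a little and setting it down with the hand leaning the other way, as often as needed
- groove_3 (a point): the same for the third groove (farthest from the robot, x = +50 mm)
- gauge: fixed tapered gauge, 118 x 126 mm, 50 mm high. Origin at the centre of its underside; x runs along the slot from the wide mouth (-x, toward the robot) to the narrow end. A pin lies across it, along y, on a floor 36 mm high (pin axis then 45 mm up) from x = -62 to +53 mm, parted by a channel 46 mm wide (|y| < 23 mm), open down to 6 mm, for the fingers
- gauge_mouth (a point): where a pin's middle is laid to begin: gauge x = -50, y = 0, z = 45 mm; axes as the gauge's. Two fences 14 mm high stand on the floor from gauge x = -47 to +50 mm; the gap between them is 109 mm at x = -47 and closes 0.425 mm per mm. A pin slides in +x until both ends bear on the fences. 1 mm off centre stops it 5 mm early: centre it well
- gauge_line_1 (a point): midpoint of the first black line across the gauge floor (gauge x = -20 mm). A pin that is too long wedges wholly before it, its axis below gauge x = -27 mm. A stop counts as wedged when within 6 mm of fully home, with the pin square across the slot
- gauge_line_2 (a point): midpoint of the second black line (gauge x = +15.5 mm). A good pin wedges wholly between the lines (axis between gauge x = -15 and +9 mm); a pin that is too short wedges beyond this line (axis past gauge x = +21 mm)
- tray: fixed open white tray, 104 x 125 mm, 22 mm high, walls and floor 3 mm. Origin at the centre of its underside; a pin fits lying along y. Pins may lie anyhow in it. Round the work: a tall instrument (380 mm high) from x = 0.43, y > 0.21; another (270 mm) from x = 0.445, y < -0.30; a small centrifuge (170 mm high, x 0.48 to 0.65, y -0.08 to 0.05) between V-block and gauge
- tube_a: capped sample tube lying at the front right, a bystander, sometimes absent
- strip_vial: vial with a pink cap, 23 mm across, 72 mm tall, standing on the worktop (a bystander, not to be moved or tipped). Origin at the centre of its underside

How it is judged (in metres and radians):
On the way, in this order (a step that is already met when the one before it is completed fails the run):
1. the pin from the first (nearest the robot) groove is slid along the gauge until it wedges (x of pin_1a in the frame of gauge above -0.0086 m and y of pin_1a in the frame of gauge between -0.008 and 0.008 m and z of pin_1a in the frame of gauge between 0.041 and 0.05 m and angle between the x axis of pin_1a and the y axis of gauge, either way round below 0.1 rad), for 0.2 s.
2. the pin from the first (nearest the robot) groove is slid along the gauge until it wedges (x of pin_1b in the frame of gauge above -0.0368 m and y of pin_1b in the frame of gauge between -0.008 and 0.008 m and z of pin_1b in the frame of gauge between 0.041 and 0.05 m and angle between the x axis of pin_1b and the y axis of gauge, either way round below 0.1 rad), for 0.2 s.
3. the pin from the second groove is slid along the gauge until it wedges (x of pin_2a in the frame of gauge above -0.0063 m and y of pin_2a in the frame of gauge between -0.008 and 0.008 m and z of pin_2a in the frame of gauge between 0.041 and 0.05 m and angle between the x axis of pin_2a and the y axis of gauge, either way round below 0.1 rad), for 0.2 s.
4. the pin from the second groove is slid along the gauge until it wedges (x of pin_2b in the frame of gauge above 0.0196 m and y of pin_2b in the frame of gauge between -0.008 and 0.008 m and z of pin_2b in the frame of gauge between 0.041 and 0.05 m and angle between the x axis of pin_2b and the y axis of gauge, either way round below 0.1 rad), for 0.2 s.
5. the pin from the second groove is slid along the gauge until it wedges (x of pin_2c in the frame of gauge above -0.0392 m and y of pin_2c in the frame of gauge between -0.008 and 0.008 m and z of pin_2c in the frame of gauge between 0.041 and 0.05 m and angle between the x axis of pin_2c and the y axis of gauge, either way round below 0.1 rad), for 0.2 s.
6. the pin from the third groove is slid along the gauge until it wedges (x of pin_3a in the frame of gauge above -0.0016 m and y of pin_3a in the frame of gauge between -0.008 and 0.008 m and z of pin_3a in the frame of gauge between 0.041 and 0.05 m and angle between the x axis of pin_3a and the y axis of gauge, either way round below 0.1 rad), for 0.2 s.
7. the pin from the third groove is slid along the gauge until it wedges (x of pin_3b in the frame of gauge above -0.0157 m and y of pin_3b in the frame of gauge between -0.008 and 0.008 m and z of pin_3b in the frame of gauge between 0.041 and 0.05 m and angle between the x axis of pin_3b and the y axis of gauge, either way round below 0.1 rad), for 0.2 s.
At the end, for the whole second after the job is handed in: every pin that stopped between the lines lies in a groove of the V-block, midway within 13 mm, eye up within 14 degrees; every other pin lies in the tray; all at rest (x of pin_1a in the frame of vblock between -0.058 and 0.058 m and y of pin_1a in the frame of vblock between -0.013 and 0.013 m and z of pin_1a in the frame of vblock between 0.0435 and 0.0495 m and angle between the x axis of each of pin_1a, pin_2a, pin_3a, pin_3b and the y axis of vblock, either way round below 0.1 rad and (angle between pin_1a's own z axis and vertical below 0.25 rad or angle between pin_1a's own z axis and vertical above 2.89 rad) and linear speed of each of pin_1a, pin_1b, pin_2a, pin_2b, pin_2c, pin_3a, pin_3b below 0.02 m/s and x of pin_1b in the frame of tray between -0.049 and 0.049 m and y of pin_1b in the frame of tray between -0.06 and 0.06 m and z of pin_1b in the frame of tray between 0.005 and 0.035 m and x of pin_2a in the frame of vblock between -0.058 and 0.058 m and y of pin_2a in the frame of vblock between -0.013 and 0.013 m and z of pin_2a in the frame of vblock between 0.0435 and 0.0495 m and (angle between pin_2a's own z axis and vertical below 0.25 rad or angle between pin_2a's own z axis and vertical above 2.89 rad) and x of pin_2b in the frame of tray between -0.049 and 0.049 m and y of pin_2b in the frame of tray between -0.06 and 0.06 m and z of pin_2b in the frame of tray between 0.005 and 0.035 m and x of pin_2c in the frame of tray between -0.049 and 0.049 m and y of pin_2c in the frame of tray between -0.06 and 0.06 m and z of pin_2c in the frame of tray between 0.005 and 0.035 m and x of pin_3a in the frame of vblock between -0.058 and 0.058 m and y of pin_3a in the frame of vblock between -0.013 and 0.013 m and z of pin_3a in the frame of vblock between 0.0435 and 0.0495 m and (angle between pin_3a's own z axis and vertical below 0.25 rad or angle between pin_3a's own z axis and vertical above 2.89 rad) and x of pin_3b in the frame of vblock between -0.058 and 0.058 m and y of pin_3b in the frame of vblock between -0.013 and 0.013 m and z of pin_3b in the frame of vblock between 0.0435 and 0.0495 m and (angle between pin_3b's own z axis and vertical below 0.25 rad or angle between pin_3b's own z axis and vertical above 2.89 rad) and angle between vblock's own z axis and vertical below 0.05 rad); the robot touches nothing.
It fails at once if the vial is tipped or pushed more than 25 mm (distance of strip_vial from where it was at the start of the episode above 0.025 m or angle between strip_vial's own z axis and vertical above 0.5 rad).
Of pin_1a, pin_1b, tube_a only 1 to 1 are there at a start; the rules pass over those that are not, and their reading is None.
Of pin_2a, pin_2b, pin_2c only 1 to 1 are there at a start; the rules pass over those that are not, and their reading is None.
Of pin_3a, pin_3b only 1 to 1 are there at a start; the rules pass over those that are not, and their reading is None.
At some moment in a run one of vblock may be knocked a few centimetres aside while the robot is not near it.
It also fails if it takes over 210 s, if anything falls off the work surface, if the arm or the gripper's body presses on something with over 40 N, if the wrist force passes 120 N, or if a joint passes its speed limit or range.

### The arm

A 6-joint arm with a two-finger parallel gripper is mounted at the origin on a cart in front of the work surface, level with it; the furniture and walls round the work are solid. World frame = base frame: x ahead of the robot, y to its left, z up, the work surface at z = 0. Lengths are in m, angles in degrees, forces in N, time in s.
With the tool pointing down it reaches from about 0.375 to 0.9 m from the base axis. Payload 3.1 kg.
Tool frame: the origin (TCP) lies on the centre line of the jaws, within the pads' length; the fingertips stand 11 mm ahead of it and the grasp point (between the pads) lies 8 mm behind it; z points along the fingers, y is the line along which they close (so a half turn about z gives the same grasp; the last joint's range is limited). The gripper opens to 87 mm and grips with 3 to 60 N. Pads are 19 mm wide; open, the fingers measure 117 mm over their backs; the gripper's body (75 mm by 190 mm) begins 51 mm behind the grasp point.
Start: joints at [64.085, 30.224, 82.088, -0, 67.689, -10.227], TCP at [0.169, 0.602, 0.234] pointing down, gripper open.
Joint ranges: [-176.69, 176.69], [-43.24, 126.21], [12.49, 139.97], [-82, 262], [0, 151.66], [-163.58, 163.58]. Speed limits (degrees/s): [159.86, 159.86, 180, 180, 180, 180].

### API

Orientations are given as a 3x3 rotation matrix whose columns are the frame's x, y, z axes.
In Python, from rig import * gives the robot as it stands.
- The arm moves only by the shell command python3 -m inch 'ROWS'. ROWS is JSON, a list of rows, each an object of numbers: "gripper": the opening in per cent of the stroke, from 0 (shut) to 100 (fully open); "dx", "dy", "dz": the shift along the tool's x, y, z in mm; "turn": the turn about the tool's z in rad. A call has 1 to 12 rows; each row is the pose to reach, as a shift and turn from the pose commanded when the call began, along the tool's axes at that moment; what a row does not reach only later rows make up. A row lasts 1/10 s, in which the tool goes at most 50 mm and 8.59 degrees, less where a joint would pass 70% of its speed; a pose out of reach is approached as far as the arm can. A call with a gripper value outside its range is refused whole. The fingers move at their own pace and stop on an object; the grip force is fixed at half the most. Time passes only in rows, so rows that repeat a pose let the fingers close. It gives the time, the measured TCP pose, the force and the opening at its end, in the units of the state.
- read_state(): the state, without advancing time (a new reading comes with each control period).
- capture(name): name is "scene" or "top" or "wrist"; returns the picture (400x640x3 uint8, red, green, blue); there is no depth.
- get_calibration(name): a dict with "camera_matrix" (3x3 intrinsics, pixels), "world_to_cam" (4x4, takes a point from world to camera coordinates); the wrist camera has in their place "T_tool_cam" (4x4, takes a point from camera to tool coordinates, whose origin is the TCP and whose axes are the flange's). Camera axes: x right, y down, z forward; pixel columns grow to the right and rows downward; lengths in m; the calibration is good to about 2 mm. The wrist camera is an equidistant fisheye: a pixel r from the principal point sees the ray r / f radians off the axis. A picture is of the moment at which its call begins: read the wrist's pose just before it. get_calibration takes no time and is no camera call.
- hand_in(): hands the job in, once; it reports no verdict.
Trained networks look in the newest picture that a camera, given by its name, has taken for a name from the list of things; names that differ only in an ending like _2 or _b are one class to them, and where a whole thing is asked for, a point or a joint stands for the part that bears it (a point fixed in the world has none). Each returns a list of dicts, best first, with "score" (0 to 1); they miss things now and then, are a little off and sometimes report something else, mostly with a low value. They report only what shows in the picture. A call takes as long as a camera call.
- recognise(camera, query): "extent" ([centre column, centre row, width, height] in pixels, round what is visible of it).
The state is a dict: "time_s": time; "joint_positions": joint angles; "qvel": joint speeds; "tau": joint torques, N m; "position": TCP position; "tcp_rot": TCP orientation; "force": force on the tool from outside, world axes, zero at the start; "moment": the same for the moment, N m; "opening": opening from 0.0 (shut) to 1.0 (fully open).
Only numpy, scipy, OpenCV 4.12 (cv2) and the standard library are available. Lean on these libraries where they do the work, as an engineer would, in place of code of your own. Each camera call takes 0.05 s, during which the arm holds its last target. There are 200 camera calls.

## Working session

There is one attempt and no reset: what is moved stays moved. The work goes in short steps, Python scripts to look and compute and a shell command to move; the robot and the scene stay as the last step left them, time stands still between calls to the robot, and variables do not carry over. Pictures are saved under pics/ and viewed, on a budget of 14 in all, crops included, one or two more only if the job needs it, and the job is handed in when it is done.

```bash
ls; mkdir -p pics
cat > h.py <<'E'
from rig import *
import numpy as np, cv2
def snap(cam,name=None):
    s=read_state(); im=capture(cam)
    if name: cv2.imwrite('pics/'+name+'.png',im[:,:,::-1])
    return s,im
def cam_ray(cam,px,s=None):
    c=get_calibration(cam);K=np.array(c['camera_matrix']);u=np.array(px,float)
    if cam=='wrist':
        d=(u-K[:2,2])/[K[0,0],K[1,1]];r=np.hypot(*d)+1e-12
        v=np.r_[d/r*np.sin(r),np.cos(r)]
        T=np.eye(4);T[:3,:3]=s['tcp_rot'];T[:3,3]=s['position'];T=T@np.array(c['T_tool_cam'])
    else:
        v=np.linalg.inv(K)@np.r_[u,1];T=np.linalg.inv(np.array(c['world_to_cam']))
    return T[:3,3],T[:3,:3]@v
def at_z(cam,px,z,s=None):
    o,v=cam_ray(cam,px,s);return (o+v*(z-o[2])/v[2])
def project(cam,P,s=None):
    P=np.atleast_2d(P).astype(float);c=get_calibration(cam);K=np.array(c['camera_matrix'])
    if cam=='wrist':
        T=np.eye(4);T[:3,:3]=s['tcp_rot'];T[:3,3]=s['position'];T=np.linalg.inv(T@np.array(c['T_tool_cam']))
    else:T=np.array(c['world_to_cam'])
    p=P@T[:3,:3].T+T[:3,3]
    if cam=='wrist':
        r=np.hypot(p[:,0],p[:,1])+1e-12;t=np.arctan2(r,p[:,2]);return K[:2,2]+p[:,:2]/r[:,None]*t[:,None]*[K[0,0],K[1,1]]
    q=p@K.T;return q[:,:2]/q[:,2:]
E
python3 - <<'E'
from h import *
s,_=snap('top','top0');snap('wrist','wrist0')
print(s['time_s'],s['position'],np.round(s['tcp_rot'],3),s['opening'])
c=get_calibration('wrist');print(c);print(get_calibration('top'))
for q in ['vblock','gauge','tray','strip_vial','pin_1a','tube_a']:
    print(q,[(np.round(r['extent']),round(r['score'],2)) for r in recognise('top',q)[:4]])
E
```

```text
pics
0.0 [0.16867253 0.60108952 0.23257556] [[-0.963  0.27  -0.001]
 [ 0.27   0.963 -0.002]
 [ 0.    -0.002 -1.   ]] 0.998640209261977
{'camera_matrix': array([[309.70691629,   0.        , 321.73105039],
       [  0.        , 309.70691629, 203.55172211],
       [  0.        ,   0.        ,   1.        ]]), 'T_tool_cam': array([[ 1.41036882e-04, -9.55307701e-01, -2.95613222e-01,
         8.14307596e-02],
       [ 9.99999948e-01,  4.87804311e-05,  3.19459841e-04,
         1.94484209e-04],
       [-2.90762305e-04, -2.95613251e-01,  9.55307658e-01,
        -1.51139542e-01],
       [ 0.00000000e+00,  0.00000000e+00,  0.00000000e+00,
         1.00000000e+00]])}
{'camera_matrix': array([[377.76661676,   0.        , 315.1391521 ],
       [  0.        , 377.76661676, 196.95101748],
       [  0.        ,   0.        ,   1.        ]]), 'world_to_cam': array([[-0.01072122, -0.99939736, -0.03301467, -0.0976806 ],
       [-0.99710454,  0.0131707 , -0.07489369,  0.5015318 ],
       [ 0.07528338,  0.03211613, -0.99664486,  0.87372479],
       [ 0.        ,  0.        ,  0.        ,  1.        ]])}
vblock [(array([345., 182.,  34.,  59.]), 0.91), (array([223., 174.,  61.,  52.]), 0.23)]
gauge [(array([226., 173.,  55.,  54.]), 0.87)]
tray [(array([217., 230.,  59.,  49.]), 0.83), (array([350., 202.,  34.,   8.]), 0.45)]
strip_vial [(array([292., 240.,  15.,   7.]), 0.51), (array([228., 174.,  58.,  54.]), 0.37)]
pin_1a []
tube_a []
```

View pics/top0.png

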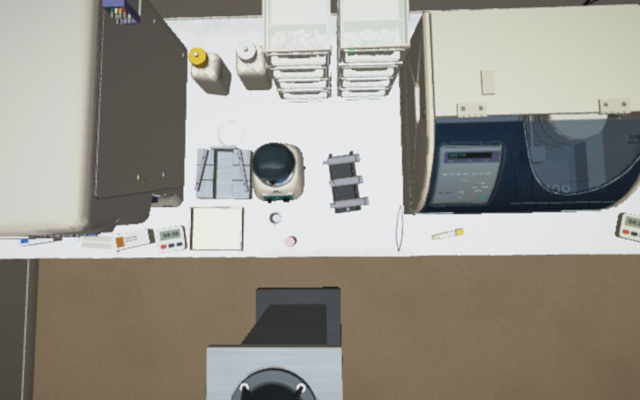

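Run:
```python
from h import *
im=cv2.imread('pics/top0.png')[130:260,180:480]
cv2.imwrite('pics/c0.png',cv2.resize(im,None,fx=2.66,fy=2.66,interpolation=cv2.INTER_CUBIC))
for n,p,z in [('tray',(217,229),.02),('gauge',(226,173),.04),('vb',(345,182),.045),('p1',(350,203),.047),('p3',(342,158),.047),('pink',(290,241),.07)]: print(n,at_z('top',p,z).round(3))
```

```text
tray [0.427 0.128 0.02 ]
gauge [0.557 0.103 0.04 ]
vb [ 0.532 -0.173  0.045]
p1 [ 0.483 -0.184  0.047]
p3 [ 0.587 -0.167  0.047]
pink [ 0.4   -0.049  0.07 ]
```

View pics/c0.png

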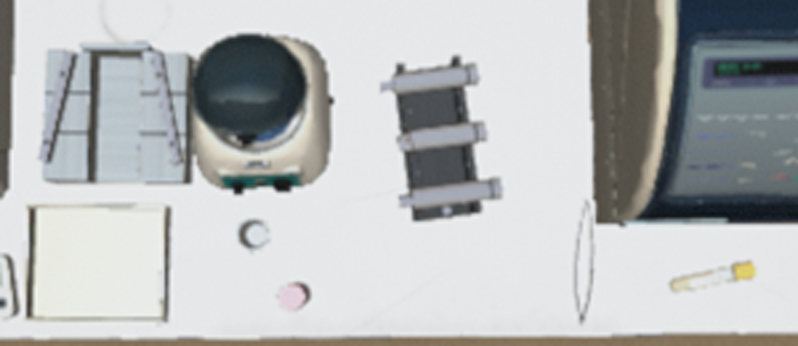

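```bash
python3 -m inch '[{"dx":-183,"dy":-241,"turn":0.3},{"dx":-183,"dy":-241,"turn":0.45},{"dx":-183,"dy":-241,"turn":0.6},{"dx":-183,"dy":-241,"turn":0.75},{"dx":-183,"dy":-241,"turn":0.9},{"dx":-183,"dy":-241,"turn":1.0},{"dx":-385,"dy":-517,"turn":1.13},{"dx":-385,"dy":-517,"turn":1.13},{"dx":-385,"dy":-517,"turn":1.13},{"dx":-385,"dy":-517,"turn":1.13},{"dx":-385,"dy":-517,"turn":1.13},{"dx":-385,"dy":-517,"turn":1.13}]'
cat >> h.py <<'E'
def go(P,ang=None,s=None):
    "print tool-frame row to world P (m), tool-x heading ang (deg)"
    s=s or read_state();R=np.array(s['tcp_rot']);d=R.T@(np.array(P)-s['position'])*1000
    a=np.degrees(np.arctan2(R[1,0],R[0,0]));t='' 
    if ang is not None:t=' turn %.3f'%np.radians((a-ang+180)%360-180)
    print('row dx %.1f dy %.1f dz %.1f'%tuple(d)+t)
E
python3 -c "
from h import *
s=read_state();print(s['time_s'],s['position'],s['joint_positions']);go((.50,-.165,.2),99.3)"
```

```text
0.4 [0.16892836 0.60163422 0.23340714] [ 6.40848255e+01  3.02323497e+01  8.20960185e+01 -6.39236551e-04
  6.76875557e+01 -1.02288237e+01]
row dx -526.0 dy -648.6 dz 33.6 turn 1.135invalid input
```

```bash
python3 -m inch '[{"gripper":100,"dx":-183,"dy":-241,"dz":0,"turn":0.3},{"gripper":100,"dx":-183,"dy":-241,"dz":0,"turn":0.45},{"gripper":100,"dx":-183,"dy":-241,"dz":0,"turn":0.6},{"gripper":100,"dx":-183,"dy":-241,"dz":0,"turn":0.75},{"gripper":100,"dx":-183,"dy":-241,"dz":0,"turn":0.9},{"gripper":100,"dx":-183,"dy":-241,"dz":0,"turn":1.0},{"gripper":100,"dx":-385,"dy":-517,"dz":0,"turn":1.13},{"gripper":100,"dx":-385,"dy":-517,"dz":0,"turn":1.13},{"gripper":100,"dx":-385,"dy":-517,"dz":0,"turn":1.13},{"gripper":100,"dx":-385,"dy":-517,"dz":0,"turn":1.13},{"gripper":100,"dx":-385,"dy":-517,"dz":0,"turn":1.13},{"gripper":100,"dx":-385,"dy":-517,"dz":0,"turn":1.13}]'
python3 -c "
from h import *
s=read_state();print(s['time_s'],s['position'],s['joint_positions']);go((.50,-.165,.2),99.3)"
```

```text
time_s: 1.6
position: [0.3847, 0.0396, 0.234]
tcp_rot: [[-0.166, 0.986, 0.001], [0.986, 0.166, -0.0], [-0.0, 0.001, -1.0]]
force: [0.1, 0.4, 0.3]
opening: 1.003
1.6 [0.38473621 0.03957554 0.23397173] [-1.08154261e+01  1.16787894e+01  1.14103716e+02  1.60077209e-02
  5.41393025e+01 -2.03677465e+01]
row dx -220.8 dy 79.7 dz 34.1 turn 0.004
```

```bash
python3 -m inch '[{"gripper":100,"dx":-221,"dy":80,"dz":34,"turn":0},{"gripper":100,"dx":-221,"dy":80,"dz":34,"turn":0},{"gripper":100,"dx":-221,"dy":80,"dz":34,"turn":0},{"gripper":100,"dx":-221,"dy":80,"dz":34,"turn":0},{"gripper":100,"dx":-221,"dy":80,"dz":34,"turn":0},{"gripper":100,"dx":-221,"dy":80,"dz":34,"turn":0},{"gripper":100,"dx":-221,"dy":80,"dz":34,"turn":0},{"gripper":100,"dx":-221,"dy":80,"dz":34,"turn":0}]'
python3 - <<'E'
from h import *
s,_=snap('wrist','w1')
print(s['position'],s['tcp_rot'])
for q in ['vblock','pin_1a','gauge']:
    print(q,[(np.round(r['extent'],1),round(r['score'],2)) for r in recognise('wrist',q)[:5]])
E
```

```text
time_s: 2.4
position: [0.4988, -0.1618, 0.1994]
tcp_rot: [[-0.167, 0.986, -0.001], [0.986, 0.167, 0.001], [0.001, -0.001, -1.0]]
force: [-0.1, -0.5, -0.9]
opening: 1.001
[ 0.49882278 -0.16181876  0.19943429] [[-0.16672585  0.98600225 -0.00143458]
 [ 0.98600247  0.16672742  0.00105164]
 [ 0.0012761  -0.00123917 -0.99999842]]
vblock [(array([350.9, 202.4, 132.2,  66.9]), 0.95)]
pin_1a [(array([306.8, 207.2,  25.9,  89.5]), 0.69)]
gauge [(array([410.6,   6.3, 110.3,   9. ]), 0.76)]
```

View pics/w1.png

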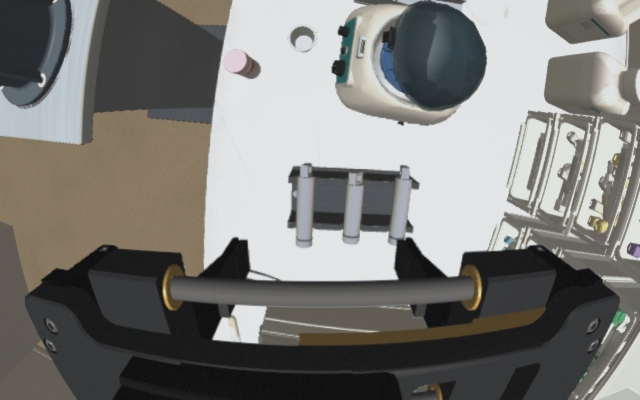

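Run:
```python
from h import *
im=cv2.imread('pics/w1.png')[155:255,280:430]
cv2.imwrite('pics/c1.png',cv2.resize(im,None,fx=5,fy=5,interpolation=cv2.INTER_CUBIC))
```

```text
(no output)
```

View pics/c1.png

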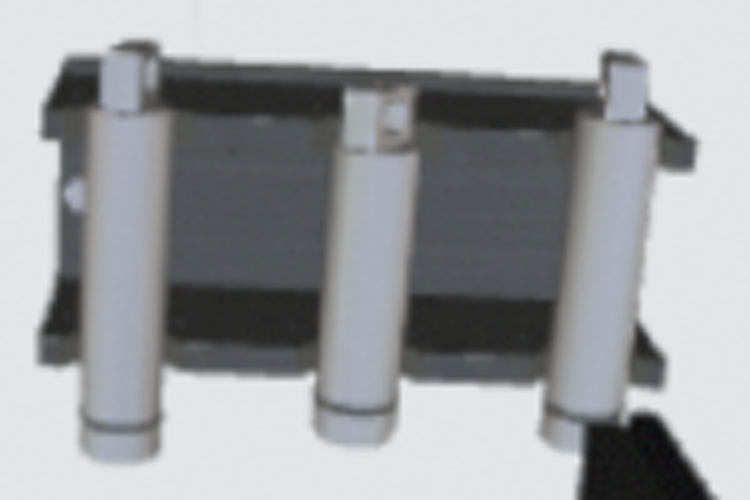

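Run:
```python
from h import *
s={'position':np.array([.49882,-.16182,.19943]),'tcp_rot':np.array([[-0.16672585,0.98600225,-0.00143458],[0.98600247,0.16672742,0.00105164],[0.0012761,-0.00123917,-0.99999842]])}
f=lambda x,y,z:at_z('wrist',(280+x/5,155+y/5),z,s)
for n,sh,bt,tip,sy in [('1',(128.5,110),(119,440),(123,62),461),('2',(375,150),(356,425),(374,90),444),('3',(617,120),(583,425),(625,62),446)]:
    a=f(*sh,.047);b=f(*bt,.047);d=(a-b)/np.linalg.norm(a-b)
    e=f(bt[0],sy,.056);t=f(*tip,.053);shp=f(sh[0],sh[1]-3,.056)
    print(n,'angle',np.degrees(np.arctan2(d[1],d[0])).round(1),'b end',e.round(4),'shoulder',shp.round(4),'len',round(12+1000*np.linalg.norm((shp-e)[:2]),1))
    mid=(e+shp)/2+d*.006;print('  mid',mid.round(4), 'tip',t.round(4),'len tip',round(1000*np.linalg.norm((t-e)[:2]),1))
```

```text
1 angle 97.1 b end [ 0.4898 -0.2213  0.056 ] shoulder [ 0.4804 -0.1463  0.056 ] len 87.7
  mid [ 0.4844 -0.1779  0.056 ] tip [ 0.4779 -0.1382  0.053 ] len tip 84.0
2 angle 97.7 b end [ 0.5382 -0.2092  0.056 ] shoulder [ 0.5293 -0.1461  0.056 ] len 75.8
  mid [ 0.5329 -0.1717  0.056 ] tip [ 0.5273 -0.1354  0.053 ] len tip 74.6
3 angle 97.8 b end [ 0.5866 -0.2022  0.056 ] shoulder [ 0.5762 -0.1315  0.056 ] len 83.5
  mid [ 0.5806 -0.1609  0.056 ] tip [ 0.5762 -0.1207  0.053 ] len tip 82.2
```

```bash
python3 -c "
from h import *
go((.4844,-.178,.10),97.5);go((.4844,-.178,.039),97.5);go((.4844,-.178,.13),97.5)"
```

```text
row dx -13.5 dy -17.5 dz 99.9 turn 0.037
row dx -13.5 dy -17.5 dz 160.9 turn 0.037
row dx -13.5 dy -17.5 dz 69.9 turn 0.037
```

```bash
python3 -m inch '[{"gripper":41,"dx":-13.5,"dy":-17.5,"dz":30,"turn":0.037},{"gripper":41,"dx":-13.5,"dy":-17.5,"dz":60,"turn":0.037},{"gripper":41,"dx":-13.5,"dy":-17.5,"dz":85,"turn":0.037},{"gripper":41,"dx":-13.5,"dy":-17.5,"dz":85,"turn":0.037},{"gripper":41,"dx":-13.5,"dy":-17.5,"dz":85,"turn":0.037},{"gripper":41,"dx":-13.5,"dy":-17.5,"dz":85,"turn":0.037}]'
python3 - <<'E'
from h import *
s,im=snap('wrist');print(s['opening'])
go((.4844,-.178,.039),97.5,s)
cv2.imwrite('pics/w2.png',cv2.resize(im[140:340,200:440,::-1],None,fx=3,fy=3,interpolation=cv2.INTER_CUBIC))
E
```

```text
time_s: 3.2
position: [0.4858, -0.1794, 0.1159]
tcp_rot: [[-0.13, 0.991, 0.002], [0.991, 0.13, -0.001], [-0.002, 0.002, -1.0]]
force: [-0.4, -1.0, 0.8]
opening: 0.536
0.5360767454493781
row dx 1.7 dy -1.3 dz 76.9 turn -0.000
```

View pics/w2.png

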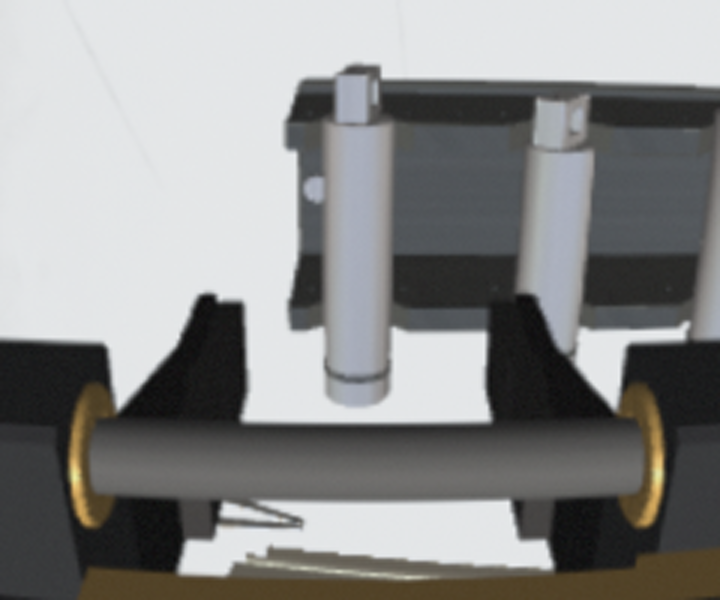

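```bash
python3 -m inch '[{"gripper":41,"dx":1.5,"dy":-1.3,"dz":0,"turn":0},{"gripper":41,"dx":1.5,"dy":-1.3,"dz":10,"turn":0},{"gripper":41,"dx":1.5,"dy":-1.3,"dz":30,"turn":0},{"gripper":41,"dx":1.5,"dy":-1.3,"dz":50,"turn":0},{"gripper":41,"dx":1.5,"dy":-1.3,"dz":70,"turn":0},{"gripper":41,"dx":1.5,"dy":-1.3,"dz":77,"turn":0},{"gripper":41,"dx":1.5,"dy":-1.3,"dz":77,"turn":0}]'
python3 -m inch '[{"gripper":0,"dx":0,"dy":0,"dz":0,"turn":0},{"gripper":0,"dx":0,"dy":0,"dz":0,"turn":0},{"gripper":0,"dx":0,"dy":0,"dz":0,"turn":0},{"gripper":0,"dx":0,"dy":0,"dz":0,"turn":0},{"gripper":0,"dx":0,"dy":0,"dz":0,"turn":0},{"gripper":0,"dx":0,"dy":0,"dz":0,"turn":0}]'
```

```text
time_s: 3.95
position: [0.4826, -0.1775, 0.0365]
tcp_rot: [[-0.13, 0.992, -0.002], [0.992, 0.13, 0.001], [0.002, -0.002, -1.0]]
force: [-0.4, 0.0, 0.1]
opening: 0.41
time_s: 4.55
position: [0.4836, -0.1782, 0.0382]
tcp_rot: [[-0.13, 0.992, 0.001], [0.992, 0.13, -0.001], [-0.001, 0.001, -1.0]]
force: [-0.7, -0.2, 5.2]
opening: 0.204
```

```bash
python3 -c "
from h import *
s=read_state();go((.4836,-.178,.24),97.5,s);go((.49,.05,.24),90,s)"
```

```text
row dx -0.0 dy 0.2 dz -201.8 turn -0.001
row dx 225.2 dy 36.1 dz -201.9 turn 0.130
```

```bash
python3 -m inch '[{"gripper":0,"dx":0,"dy":0,"dz":-30,"turn":0},{"gripper":0,"dx":0,"dy":0,"dz":-80,"turn":0},{"gripper":0,"dx":0,"dy":0,"dz":-130,"turn":0},{"gripper":0,"dx":0,"dy":0,"dz":-180,"turn":0},{"gripper":0,"dx":0,"dy":0,"dz":-202,"turn":0},{"gripper":0,"dx":50,"dy":9,"dz":-202,"turn":0.05},{"gripper":0,"dx":100,"dy":18,"dz":-202,"turn":0.1},{"gripper":0,"dx":150,"dy":27,"dz":-202,"turn":0.13},{"gripper":0,"dx":200,"dy":36,"dz":-202,"turn":0.13},{"gripper":0,"dx":225,"dy":36,"dz":-202,"turn":0.13},{"gripper":0,"dx":225,"dy":36,"dz":-202,"turn":0.13},{"gripper":0,"dx":225,"dy":36,"dz":-202,"turn":0.13}]'
python3 - <<'E'
from h import *
s,im=snap('wrist','w3');print(list(s['position']),[list(r) for r in s['tcp_rot']])
for q in ['gauge','tray','pin_1a']:
    print(q,[(np.round(r['extent'],1),round(r['score'],2)) for r in recognise('wrist',q)[:3]])
cv2.imwrite('pics/w3c.png',cv2.resize(im[0:300,200:600,::-1],None,fx=2,fy=2,interpolation=cv2.INTER_CUBIC))
E
```

```text
time_s: 5.75
position: [0.4893, 0.0504, 0.2392]
tcp_rot: [[-0.002, 1.0, -0.001], [1.0, 0.002, -0.0], [-0.0, -0.001, -1.0]]
force: [0.2, -0.5, -0.4]
opening: 0.195
[np.float64(0.4893336715025632), np.float64(0.0504337257455977), np.float64(0.2391932278742497)] [[np.float64(-0.0021115539208155644), np.float64(0.9999974235388145), np.float64(-0.0008332201223533776)], [np.float64(0.9999977012183277), np.float64(0.0021112425067002687), np.float64(-0.00037445044812960745)], [np.float64(-0.00037269035363282166), np.float64(-0.0008340088792741345), np.float64(-0.9999995827654579)]]
gauge []
tray [(array([273.5, 109.8,  85.8, 108.6]), 0.88)]
pin_1a [(array([325.9, 262.1,  38.3, 145.7]), 0.86), (array([272.4, 106.2,  86.6, 104.9]), 0.49), (array([383.1, 127.8, 107.4, 113. ]), 0.27)]
```

View pics/w3c.png

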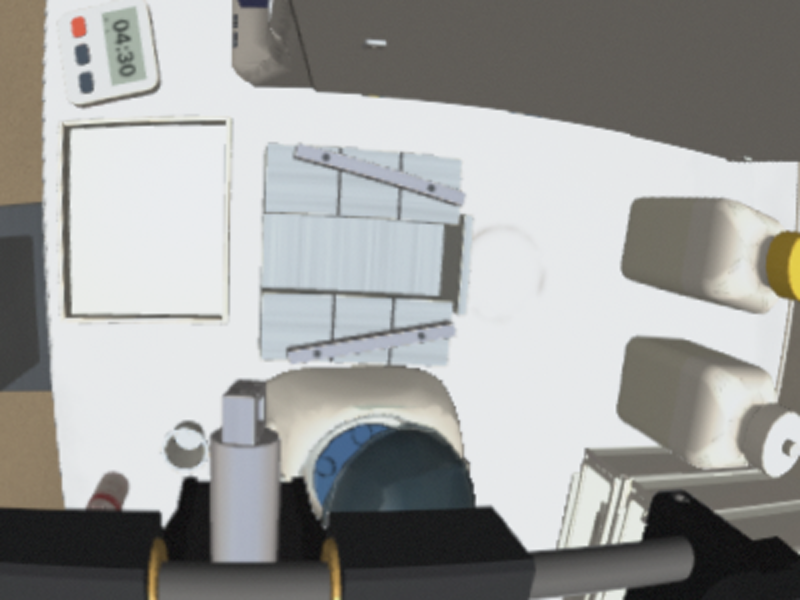

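```bash
cat > fitg.py <<'E'
from h import *
from scipy.optimize import least_squares
s={'position':np.array([0.48933,0.05043,0.23919]),'tcp_rot':np.array([[-0.00211,1,-.00083],[1,.00211,-.00037],[-.00037,-.00083,-1]])}
px=np.array([(341,215),(334,294),(400,218),(390,300)])/2+[200,0]
G=np.array([(-20,23),(-20,-23),(15.5,23),(15.5,-23)])/1000
def pose(p,G,z=.036):
    c,n=np.cos(p[2]),np.sin(p[2]);return np.c_[p[0]+c*G[:,0]-n*G[:,1],p[1]+n*G[:,0]+c*G[:,1],np.full(len(G),z)]
if __name__=='__main__':
    r=least_squares(lambda p:(project('wrist',pose(p,G),s)-px).ravel(),[.557,.103,0])
    print(r.x,np.degrees(r.x[2]),r.fun.round(1))
    g2=np.array([(-62,23),(-62,-23),(-59,63),(-59,-63),(-47,54.5),(50,33.9),(-47,-54.5),(50,-33.9)])/1000
    print(((project('wrist',pose(r.x,g2),s)-[200,0])*2).round())
    print(((project('wrist',pose(r.x,g2[4:],.05),s)-[200,0])*2).round())
    tr=[(66,320),(228,320),(231,119),(63,121)]
    t=np.array([at_z('wrist',(200+x/2,y/2),.022,s) for x,y in tr]);print('tray',t.mean(0).round(4),t.round(3).tolist())
    c=get_calibration('top')
    print(project('top',pose(r.x,np.array([[-.02,.0],[.0155,0]]))).round(1))
E
python3 fitg.py
```

```text
[ 0.5621691   0.11288981 -0.06396774] -3.665081639618384 [-0.6 -0.4 -0.6 -0.3  0.   1.4  1.2 -0.6]
[[266. 208.]
 [260. 288.]
 [276. 139.]
 [261. 356.]
 [297. 155.]
 [458. 210.]
 [282. 343.]
 [445. 322.]]
[[299. 153.]
 [466. 210.]
 [284. 348.]
 [453. 326.]]
tray [0.4306 0.1343 0.022 ] [[0.38, 0.074, 0.022], [0.48, 0.073, 0.022], [0.482, 0.193, 0.022], [0.381, 0.197, 0.022]]
[[221.5 179.7]
 [222.5 164.7]]
```

```bash
python3 -c "
from h import *
s=read_state();go((.485,.09,.16),86.5,s)"
```

```text
row dx 41.3 dy -5.1 dz 79.4 turn 0.059
```

```bash
python3 -m inch '[{"gripper":0,"dx":41,"dy":-5,"dz":10,"turn":0.059},{"gripper":0,"dx":41,"dy":-5,"dz":50,"turn":0.059},{"gripper":0,"dx":41,"dy":-5,"dz":79,"turn":0.059},{"gripper":0,"dx":41,"dy":-5,"dz":79,"turn":0.059},{"gripper":0,"dx":41,"dy":-5,"dz":79,"turn":0.059},{"gripper":0,"dx":41,"dy":-5,"dz":79,"turn":0.059}]'
python3 - <<'E'
from h import *
s,im=snap('wrist','w4');import json
json.dump({'position':list(s['position']),'tcp_rot':[list(r) for r in s['tcp_rot']]},open('w4.json','w'))
cv2.imwrite('pics/w4c.png',cv2.resize(im[60:270,240:480,::-1],None,fx=3.3,fy=2.8,interpolation=cv2.INTER_CUBIC))
E
```

```text
time_s: 6.55
position: [0.4863, 0.0902, 0.1619]
tcp_rot: [[0.06, 0.998, 0.003], [0.998, -0.06, -0.0], [0.0, 0.003, -1.0]]
force: [0.5, 0.3, -1.9]
opening: 0.199
```

View pics/w4c.png

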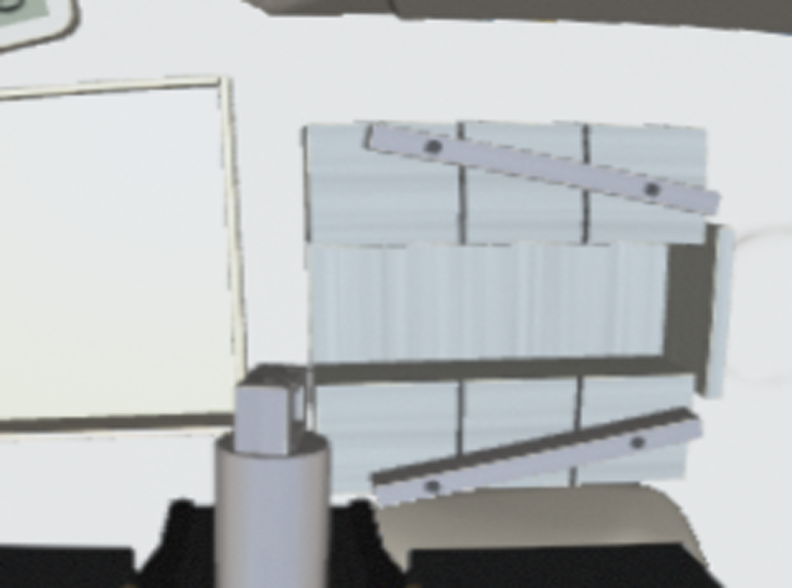

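Run:
```python
from fitg import *
import json
d=json.load(open('w4.json'));s={k:np.array(v) for k,v in d.items()}
cp=lambda a:np.array(a)/[3.3,2.8]+[240,60]
P=cp([(463,243),(461,125),(587,242),(586,126),(461,379),(579,376)])
G=np.array([(-20,23),(-20,63),(15.5,23),(15.5,63),(-20,-23),(15.5,-23)])/1000
r=least_squares(lambda p:(project('wrist',pose(p,G),s)-P).ravel(),[.557,.103,0])
print(r.x,np.degrees(r.x[2]),r.fun.round(1))
r=least_squares(lambda p:(project('wrist',pose(p,G,p[3]),s)-P).ravel(),[.557,.103,0,.036])
print(r.x,np.degrees(r.x[2]),r.fun.round(1))
# fences tops: inner-edge checks at z=.05
g=np.array([(-47,54.5),(50,33.9),(-47,-54.5),(50,-33.9)])/1000
print(((project('wrist',pose(r.x,g,.05),s)-[240,60])*[3.3,2.8]).round(), ((project('wrist',pose(r.x,np.array([[-.062,.023],[-.062,.063],[-.062,-.023]])),s)-[240,60])*[3.3,2.8]).round())
# pin roll/length: tip of tang in hand
```

```text
[ 0.56224346  0.11280502 -0.02514908] -1.4409360669777256 [-0.1  0.5  0.1 -1.3 -0.4  0.7  0.1 -1.   0.1  0.7  0.3  0.6]
[ 0.56330179  0.11223554 -0.02535683  0.03159802] -1.4528392177111589 [ 0.2  0.5  0.4 -0.7 -0.8  0.7 -0.2 -0.3  0.4 -0.1 -0.  -0.1]
[[372. 150.]
 [721. 219.]
 [376. 488.]
 [706. 418.]] [[314. 249.]
 [310. 124.]
 [318. 386.]]
```

```bash
cat > gz.py <<'E'
from h import *
GX,GY,GA=.5623,.1131,np.radians(-1.45)
def g2w(x,y,z):
    c,n=np.cos(GA),np.sin(GA);return (GX+(c*x-n*y)/1000,GY+(n*x+c*y)/1000,z/1000)
def w2g(P):
    c,n=np.cos(GA),np.sin(GA);d=(np.array(P)[:2]-[GX,GY])*1000;return np.r_[c*d[0]+n*d[1],-n*d[0]+c*d[1],P[2]*1000].round(1)
E
python3 -c "
from gz import *
s=read_state();go(g2w(-52,0,38),88.55,s)"
```

```text
row dx 25.5 dy 22.0 dz 124.2 turn -0.035
```

```bash
python3 -m inch '[{"gripper":0,"dx":25.5,"dy":22,"dz":0,"turn":-0.035},{"gripper":0,"dx":25.5,"dy":22,"dz":30,"turn":-0.035},{"gripper":0,"dx":25.5,"dy":22,"dz":70,"turn":-0.035},{"gripper":0,"dx":25.5,"dy":22,"dz":100,"turn":-0.035},{"gripper":0,"dx":25.5,"dy":22,"dz":115,"turn":-0.035},{"gripper":0,"dx":25.5,"dy":22,"dz":123.5,"turn":-0.035},{"gripper":0,"dx":25.5,"dy":22,"dz":123.5,"turn":-0.035},{"gripper":0,"dx":25.5,"dy":22,"dz":123.5,"turn":-0.035}]'
python3 -c "
from gz import *
s=read_state();print(w2g(s['position']),s['force'],s['moment']);go(g2w(-30,0,38.5),88.55,s)"
```

```text
time_s: 7.4
position: [0.5096, 0.115, 0.0381]
tcp_rot: [[0.024, 1.0, 0.003], [1.0, -0.024, 0.0], [0.0, 0.003, -1.0]]
force: [-0.8, -0.4, -1.8]
opening: 0.193
[-52.8   0.5  38.1] [-0.78517042 -0.36901994 -1.83320105] [-0.12811305  0.09735019  0.01351202]
row dx -0.6 dy 22.8 dz -0.3 turn 0.001
```

```bash
python3 -m inch '[{"gripper":0,"dx":-0.5,"dy":10,"dz":-0.3,"turn":0},{"gripper":0,"dx":-0.5,"dy":20,"dz":-0.3,"turn":0},{"gripper":0,"dx":-0.5,"dy":28,"dz":-0.3,"turn":0},{"gripper":0,"dx":-0.5,"dy":28,"dz":-0.3,"turn":0},{"gripper":0,"dx":-0.5,"dy":28,"dz":-0.3,"turn":0}]'
python3 -c "
from gz import *
s=read_state();print(w2g(s['position']),s['force'],s['moment'])"
python3 -m inch '[{"gripper":0,"dx":0,"dy":4,"dz":0,"turn":0},{"gripper":0,"dx":0,"dy":8,"dz":0,"turn":0},{"gripper":0,"dx":0,"dy":8,"dz":0,"turn":0},{"gripper":0,"dx":0,"dy":8,"dz":0,"turn":0}]'
python3 -c "
from gz import *
s=read_state();print(w2g(s['position']),s['force'],s['moment'])"
```

```text
time_s: 7.9
position: [0.5364, 0.1139, 0.0374]
tcp_rot: [[0.024, 1.0, -0.0], [1.0, -0.024, -0.0], [-0.0, -0.0, -1.0]]
force: [-0.4, -0.8, -2.4]
opening: 0.198
[-25.9   0.1  37.4] [-0.4146177  -0.803892   -2.40270674] [-0.12080657  0.06798505 -0.00656085]
time_s: 8.3
position: [0.5443, 0.1137, 0.0373]
tcp_rot: [[0.024, 1.0, -0.0], [1.0, -0.024, 0.0], [0.0, -0.0, -1.0]]
force: [0.1, -0.1, -1.6]
opening: 0.197
[-18.    0.2  37.3] [ 0.12209564 -0.09667286 -1.57265479] [-0.11466679  0.10961951  0.03391526]
```

```bash
python3 -m inch '[{"gripper":0,"dx":0,"dy":3,"dz":0,"turn":0},{"gripper":0,"dx":0,"dy":5,"dz":0,"turn":0},{"gripper":0,"dx":0,"dy":5,"dz":0,"turn":0}]'
python3 -m inch '[{"gripper":0,"dx":0,"dy":3,"dz":0,"turn":0},{"gripper":0,"dx":0,"dy":3,"dz":0,"turn":0},{"gripper":0,"dx":0,"dy":3,"dz":0,"turn":0}]'
python3 -c "
from gz import *
s=read_state();print(w2g(s['position']),s['force'],s['moment'])"
```

```text
time_s: 8.6
position: [0.5499, 0.1135, 0.0374]
tcp_rot: [[0.024, 1.0, 0.001], [1.0, -0.024, -0.0], [0.0, 0.001, -1.0]]
force: [-0.5, 0.0, -1.5]
opening: 0.193
time_s: 8.9
position: [0.5524, 0.1136, 0.0373]
tcp_rot: [[0.024, 1.0, 0.0], [1.0, -0.024, 0.0], [0.0, 0.0, -1.0]]
force: [1.1, 1.1, -1.3]
opening: 0.199
[-9.9  0.3 37.3] [ 1.14934416  1.0959489  -1.31972757] [ 0.0635729   0.05379847 -0.01241726]
```

```bash
python3 -m inch '[{"gripper":0,"dx":0,"dy":1.5,"dz":0,"turn":0},{"gripper":0,"dx":0,"dy":2.5,"dz":0,"turn":0},{"gripper":0,"dx":0,"dy":2.5,"dz":0,"turn":0}]'
python3 -m inch '[{"gripper":0,"dx":0,"dy":1.5,"dz":0,"turn":0},{"gripper":0,"dx":0,"dy":2.5,"dz":0,"turn":0},{"gripper":0,"dx":0,"dy":2.5,"dz":0,"turn":0}]'
python3 -c "
from gz import *
s=read_state();print(w2g(s['position']),s['force'],s['moment'])"
```

```text
time_s: 9.2
position: [0.554, 0.1137, 0.0372]
tcp_rot: [[0.024, 1.0, -0.002], [1.0, -0.024, 0.0], [0.0, -0.002, -1.0]]
force: [-1.7, 2.1, -0.9]
opening: 0.198
time_s: 9.5
position: [0.556, 0.114, 0.037]
tcp_rot: [[0.025, 1.0, -0.003], [1.0, -0.025, 0.001], [0.001, -0.003, -1.0]]
force: [-2.9, 3.9, -0.7]
opening: 0.196
[-6.4  0.7 37. ] [-2.85142098  3.92407085 -0.68058194] [ 0.60175809  0.54838197 -0.1573805 ]
```

```bash
python3 -m inch '[{"gripper":0,"dx":0,"dy":-4,"dz":0,"turn":0},{"gripper":0,"dx":1.5,"dy":-4,"dz":0,"turn":0},{"gripper":0,"dx":1.5,"dy":0,"dz":0,"turn":0},{"gripper":0,"dx":1.5,"dy":2,"dz":0,"turn":0},{"gripper":0,"dx":1.5,"dy":2,"dz":0,"turn":0},{"gripper":0,"dx":1.5,"dy":2,"dz":0,"turn":0}]'
python3 -c "
from gz import *
s=read_state();print(w2g(s['position']),s['force'],s['moment'])"
python3 -m inch '[{"gripper":0,"dx":0,"dy":1.5,"dz":0,"turn":0},{"gripper":0,"dx":0,"dy":2.5,"dz":0,"turn":0},{"gripper":0,"dx":0,"dy":2.5,"dz":0,"turn":0}]'
python3 -c "
from gz import *
s=read_state();print(w2g(s['position']),s['force'],s['moment'])"
```

```text
time_s: 10.1
position: [0.5588, 0.1146, 0.0373]
tcp_rot: [[0.024, 1.0, -0.001], [1.0, -0.024, -0.0], [-0.0, -0.001, -1.0]]
force: [-3.3, 0.4, 0.7]
opening: 0.197
[-3.5  1.4 37.3] [-3.28325009  0.4419357   0.6628079 ] [-0.10996884  0.56036453 -0.0171102 ]
time_s: 10.4
position: [0.5592, 0.1146, 0.037]
tcp_rot: [[0.023, 1.0, -0.006], [1.0, -0.023, -0.0], [-0.001, -0.006, -1.0]]
force: [-5.9, -0.8, 2.3]
opening: 0.197
[-3.1  1.5 37. ] [-5.87536561 -0.80554952  2.25417743] [-0.19271218  1.05803048  0.03116583]
```

```bash
python3 -m inch '[{"gripper":0,"dx":0,"dy":0,"dz":0,"turn":0},{"gripper":0,"dx":0,"dy":-2,"dz":0,"turn":0},{"gripper":0,"dx":0,"dy":-3,"dz":0,"turn":0},{"gripper":26,"dx":0,"dy":-3,"dz":0,"turn":0},{"gripper":26,"dx":0,"dy":-3,"dz":0,"turn":0},{"gripper":26,"dx":0,"dy":-3,"dz":0,"turn":0},{"gripper":26,"dx":0,"dy":-3,"dz":0,"turn":0}]'
python3 -c "
from gz import *
s=read_state();print(w2g(s['position']),s['force'],s['moment'])"
python3 -m inch '[{"gripper":26,"dx":0,"dy":-1.5,"dz":0,"turn":0},{"gripper":26,"dx":0,"dy":-3,"dz":0,"turn":0},{"gripper":26,"dx":0,"dy":-4.5,"dz":0,"turn":0},{"gripper":26,"dx":0,"dy":-6,"dz":0,"turn":0},{"gripper":26,"dx":0,"dy":-7.5,"dz":0,"turn":0},{"gripper":26,"dx":0,"dy":-9,"dz":0,"turn":0},{"gripper":26,"dx":0,"dy":-10,"dz":0,"turn":0},{"gripper":26,"dx":0,"dy":-11,"dz":0,"turn":0},{"gripper":26,"dx":0,"dy":-12,"dz":0,"turn":0},{"gripper":26,"dx":0,"dy":-12.7,"dz":0,"turn":0},{"gripper":26,"dx":0,"dy":-12.7,"dz":0,"turn":0}]'
python3 -m inch '[{"gripper":0,"dx":0,"dy":0,"dz":0,"turn":0},{"gripper":0,"dx":0,"dy":0,"dz":0,"turn":0},{"gripper":0,"dx":0,"dy":0,"dz":0,"turn":0},{"gripper":0,"dx":0,"dy":0,"dz":0,"turn":0},{"gripper":0,"dx":0,"dy":0,"dz":-30,"turn":0},{"gripper":0,"dx":0,"dy":0,"dz":-60,"turn":0},{"gripper":0,"dx":0,"dy":0,"dz":-60,"turn":0},{"gripper":0,"dx":0,"dy":0,"dz":-60,"turn":0}]'
python3 - <<'E'
from gz import *
s,im=snap('wrist','w5');print(w2g(s['position']))
cv2.imwrite('pics/w5c.png',cv2.resize(im[180:280,260:390,::-1],None,fx=6,fy=6,interpolation=cv2.INTER_CUBIC))
E
```

```text
time_s: 11.1
position: [0.5599, 0.1149, 0.0377]
tcp_rot: [[0.024, 1.0, 0.002], [1.0, -0.024, 0.0], [0.0, 0.002, -1.0]]
force: [0.4, -0.6, 0.3]
opening: 0.258
[-2.4  1.7 37.7] [ 0.42273214 -0.61231552  0.25021704] [-0.08999203  0.01278228  0.00483578]
time_s: 12.2
position: [0.5458, 0.1152, 0.0373]
tcp_rot: [[0.024, 1.0, -0.001], [1.0, -0.024, -0.0], [-0.0, -0.001, -1.0]]
force: [-0.1, 0.1, -0.6]
opening: 0.263
time_s: 13.0
position: [0.546, 0.1152, 0.0976]
tcp_rot: [[0.024, 1.0, 0.0], [1.0, -0.024, -0.0], [0.0, 0.0, -1.0]]
force: [0.3, -0.9, -1.1]
opening: 0.198
[-16.4   1.7  97.6]
```

View pics/w5c.png

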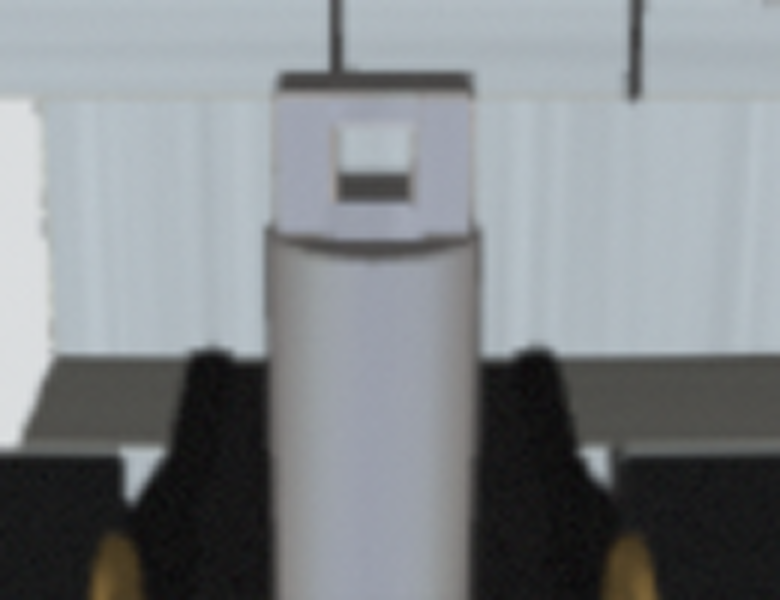

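```bash
python3 -c "
from gz import *
capture('top');print([(np.round(r['extent'],1),round(r['score'],2)) for r in recognise('top','vblock')[:2]])
s=read_state();go((.546,.115,.24),88.55,s);go((.4836,-.1782,.20),97.5,s)"
```

```text
[(array([346.1, 184.1,  35.2,  54.1]), 0.57)]
row dx -0.1 dy 0.7 dz -143.9 turn 0.001
row dx -294.7 dy -54.5 dz -103.7 turn -0.155
```

```bash
python3 -m inch '[{"gripper":0,"dx":0,"dy":0,"dz":-50,"turn":0},{"gripper":0,"dx":0,"dy":0,"dz":-100,"turn":0},{"gripper":0,"dx":0,"dy":0,"dz":-145,"turn":0},{"gripper":0,"dx":-30,"dy":-6,"dz":-145,"turn":0},{"gripper":0,"dx":-80,"dy":-15,"dz":-145,"turn":-0.05},{"gripper":0,"dx":-130,"dy":-25,"dz":-145,"turn":-0.1},{"gripper":0,"dx":-180,"dy":-35,"dz":-145,"turn":-0.155},{"gripper":0,"dx":-230,"dy":-45,"dz":-145,"turn":-0.155},{"gripper":0,"dx":-270,"dy":-54,"dz":-125,"turn":-0.155},{"gripper":0,"dx":-295,"dy":-54.5,"dz":-104,"turn":-0.155},{"gripper":0,"dx":-295,"dy":-54.5,"dz":-104,"turn":-0.155},{"gripper":0,"dx":-295,"dy":-54.5,"dz":-104,"turn":-0.155}]'
python3 - <<'E'
from gz import *
s,im=snap('wrist','w6');print(s['position'])
cv2.imwrite('pics/w6c.png',cv2.resize(im[120:300,230:450,::-1],None,fx=3.5,fy=3.3,interpolation=cv2.INTER_CUBIC))
print([(np.round(r['extent'],1),round(r['score'],2)) for r in recognise('wrist','vblock')[:2]])
g=lambda P:((project('wrist',P,s)-[230,120])*[3.5,3.3]).round()
print('pin2 expected ends',g([(.5382,-.2092,.056),(.5293,-.1461,.056)]),'pin3',g([(.5866,-.2022,.056),(.5762,-.1315,.056)]))
go((.4836,-.1782,.038),97.5,s)
E
```

```text
time_s: 14.35
position: [0.4836, -0.1782, 0.1999]
tcp_rot: [[-0.129, 0.992, -0.003], [0.992, 0.129, 0.003], [0.003, -0.003, -1.0]]
force: [-0.5, -0.1, -0.7]
opening: 0.199
[ 0.48356641 -0.1781819   0.19992456]
[(array([368.7, 186.9, 131.2,  64.5]), 0.82)]
pin2 expected ends [[491. 363.]
 [499. 163.]] pin3 [[650. 360.]
 [666. 138.]]
row dx -0.5 dy 0.5 dz 161.9 turn -0.002
```

View pics/w6c.png

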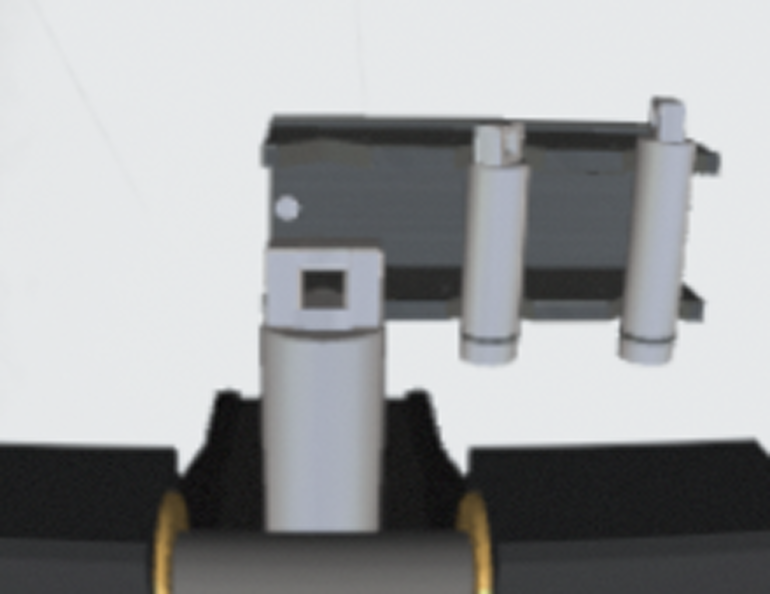

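```bash
python3 -m inch '[{"gripper":0,"dx":-0.5,"dy":0.5,"dz":50,"turn":0},{"gripper":0,"dx":-0.5,"dy":0.5,"dz":100,"turn":0},{"gripper":0,"dx":-0.5,"dy":0.5,"dz":140,"turn":0},{"gripper":0,"dx":-0.5,"dy":0.5,"dz":152,"turn":0},{"gripper":0,"dx":-0.5,"dy":0.5,"dz":158,"turn":0},{"gripper":0,"dx":-0.5,"dy":0.5,"dz":161.5,"turn":0},{"gripper":0,"dx":-0.5,"dy":0.5,"dz":161.5,"turn":0},{"gripper":0,"dx":-0.5,"dy":0.5,"dz":161.5,"turn":0}]'
python3 -m inch '[{"gripper":25,"dx":0,"dy":0,"dz":0,"turn":0},{"gripper":41,"dx":0,"dy":0,"dz":0,"turn":0},{"gripper":41,"dx":0,"dy":0,"dz":0,"turn":0},{"gripper":41,"dx":0,"dy":0,"dz":0,"turn":0},{"gripper":41,"dx":0,"dy":0,"dz":0,"turn":0},{"gripper":41,"dx":0,"dy":0,"dz":-20,"turn":0},{"gripper":41,"dx":0,"dy":0,"dz":-50,"turn":0},{"gripper":41,"dx":0,"dy":0,"dz":-80,"turn":0},{"gripper":41,"dx":0,"dy":0,"dz":-80,"turn":0},{"gripper":41,"dx":0,"dy":0,"dz":-80,"turn":0}]'
python3 - <<'E'
from gz import *
s,im=snap('wrist','w7')
cv2.imwrite('pics/w7c.png',cv2.resize(im[140:300,270:470,::-1],None,fx=4,fy=3.7,interpolation=cv2.INTER_CUBIC))
go((.5329,-.1717,.10),97.7,s);go((.5329,-.1717,.0385),97.7,s)
E
```

```text
time_s: 15.25
position: [0.4862, -0.1793, 0.0415]
tcp_rot: [[-0.131, 0.991, 0.003], [0.991, 0.131, -0.002], [-0.002, 0.003, -1.0]]
force: [-0.3, -0.3, -0.5]
opening: 0.194
time_s: 16.25
position: [0.4854, -0.1791, 0.1204]
tcp_rot: [[-0.131, 0.991, 0.001], [0.991, 0.131, -0.001], [-0.001, 0.001, -1.0]]
force: [0.3, 0.2, -0.1]
opening: 0.411
row dx 1.1 dy 48.0 dz 20.4 turn -0.003
row dx 1.2 dy 48.0 dz 81.9 turn -0.003
```

View pics/w7c.png

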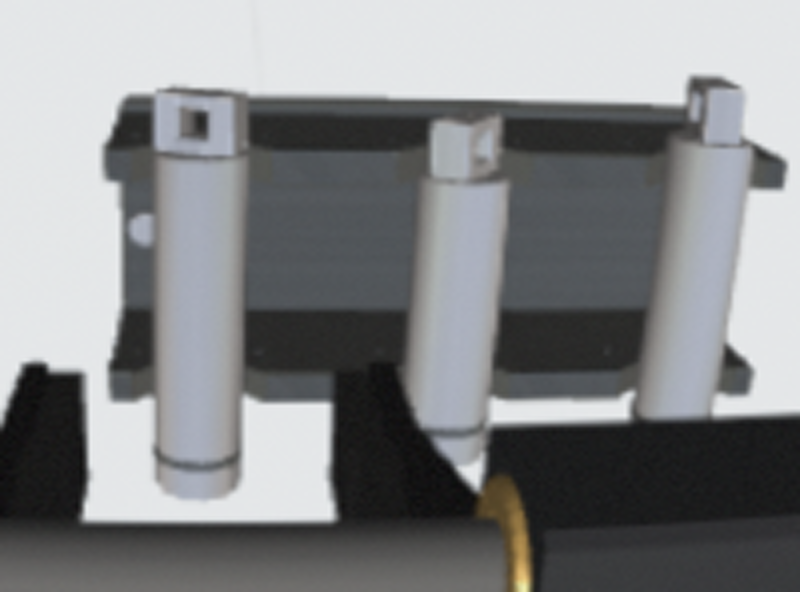

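```bash
cat > ov.py <<'E'
from gz import *
def overlay(im,s,e,sh,name,box,rolls,L=None,zc=.0467):
    "e,sh: world xy of plain end top and shoulder; draws tang outline for rolls (deg, + = eye leaning to -x)"
    e=np.array(e);sh=np.array(sh);u=(sh-e)/np.linalg.norm(sh-e);r=np.array([u[1],-u[0]])  # right-hand (+x)
    out=[]
    x0,y0,x1,y1=box;f=8
    for t in rolls:
        c=cv2.resize(im[y0:y1,x0:x1,::-1].copy(),None,fx=f,fy=f,interpolation=cv2.INTER_CUBIC)
        a=np.radians(t);Y=np.array([np.cos(a),np.sin(a)]);Z=np.array([-np.sin(a),np.cos(a)])
        def P(ax,yy,zz):
            v=yy*Y+zz*Z;p=sh+u*ax+r*v[0];return (p[0],p[1],zc+v[1])
        for ax in (0,.012):
            q=[P(ax,yy,zz) for yy,zz in((.008,.004),(-.008,.004),(-.008,-.004),(.008,-.004))]
            p=(project('wrist',q,s)-[x0-.5,y0-.5])*f
            if ax==0:p0=p
            cv2.polylines(c,[p.astype(int)[:,None]],True,(0,0,255),1)
        for i in range(4):cv2.line(c,tuple(p0[i].astype(int)),tuple(p[i].astype(int)),(0,160,0),1)
        out.append(c)
    cv2.imwrite('pics/'+name+'.png',np.hstack(out))
E
python3 - <<'E'
from ov import *
im=cv2.imread('pics/w7.png')[:,:,::-1];s=read_state()
f=lambda x,y,z:at_z('wrist',(270+x/4,140+y/3.7),z,s)[:2]
e=f(197,500,.056);sh=f(200,151,.056);print(e,sh,np.linalg.norm(e-sh))
overlay(im,s,e,sh,'o7',(303,158,336,188),(0,8,16))
E
```

```text
[ 0.48882005 -0.22285895] [ 0.47953733 -0.14678795] 0.07663527722444
```

View pics/o7.png

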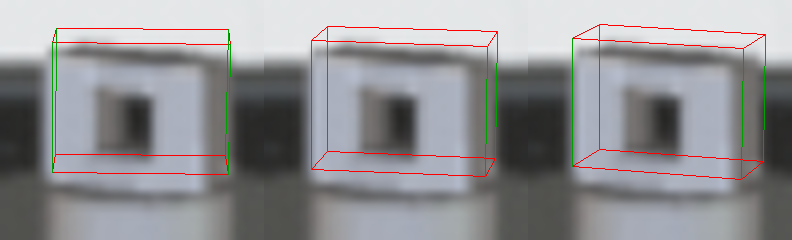

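```bash
python3 -m inch '[{"gripper":41,"dx":0,"dy":-1.9,"dz":40,"turn":0},{"gripper":41,"dx":0,"dy":-1.9,"dz":70,"turn":0},{"gripper":41,"dx":0,"dy":-1.9,"dz":82,"turn":0},{"gripper":41,"dx":0,"dy":-1.9,"dz":82,"turn":0},{"gripper":41,"dx":0,"dy":-1.9,"dz":82,"turn":0},{"gripper":0,"dx":0,"dy":-1.9,"dz":82,"turn":0},{"gripper":0,"dx":0,"dy":-1.9,"dz":82,"turn":0},{"gripper":0,"dx":0,"dy":-1.9,"dz":82,"turn":0},{"gripper":0,"dx":0,"dy":-1.9,"dz":82,"turn":0},{"gripper":0,"dx":0,"dy":-1.9,"dz":82,"turn":0}]'
python3 -m inch '[{"gripper":0,"dx":0,"dy":0,"dz":-3,"turn":0},{"gripper":0,"dx":0,"dy":0,"dz":-5,"turn":0},{"gripper":0,"dx":0,"dy":-2,"dz":-5,"turn":0},{"gripper":0,"dx":0,"dy":-2,"dz":-3,"turn":0},{"gripper":0,"dx":0,"dy":-2,"dz":-2,"turn":0},{"gripper":0,"dx":0,"dy":-2,"dz":-2,"turn":0},{"gripper":0,"dx":0,"dy":-2,"dz":-2,"turn":0}]'
python3 -m inch '[{"gripper":30,"dx":0,"dy":0,"dz":0,"turn":0},{"gripper":41,"dx":0,"dy":0,"dz":0,"turn":0},{"gripper":41,"dx":0,"dy":0,"dz":0,"turn":0},{"gripper":41,"dx":0,"dy":0,"dz":0,"turn":0},{"gripper":41,"dx":0,"dy":0,"dz":-20,"turn":0},{"gripper":41,"dx":0,"dy":0,"dz":-50,"turn":0},{"gripper":41,"dx":0,"dy":2,"dz":-80,"turn":0},{"gripper":41,"dx":0,"dy":2,"dz":-80,"turn":0},{"gripper":41,"dx":0,"dy":2,"dz":-80,"turn":0}]'
python3 - <<'E'
from ov import *
s,im=snap('wrist','w8');print(s['position'])
cv2.imwrite('pics/w8c.png',cv2.resize(im[155:260,290:400,::-1],None,fx=5,fy=5,interpolation=cv2.INTER_CUBIC))
E
```

```text
time_s: 17.3
position: [0.4838, -0.1794, 0.0387]
tcp_rot: [[-0.13, 0.991, 0.002], [0.991, 0.13, -0.001], [-0.001, 0.001, -1.0]]
force: [0.6, 0.7, 5.5]
opening: 0.196
time_s: 18.0
position: [0.4821, -0.1796, 0.0402]
tcp_rot: [[-0.13, 0.991, 0.002], [0.991, 0.13, -0.001], [-0.001, 0.002, -1.0]]
force: [1.9, 1.5, 4.2]
opening: 0.198
time_s: 18.9
position: [0.4832, -0.1793, 0.1202]
tcp_rot: [[-0.131, 0.991, 0.001], [0.991, 0.131, -0.001], [-0.001, 0.001, -1.0]]
force: [-0.1, 0.1, -0.2]
opening: 0.412
[ 0.48324404 -0.17925595  0.12024239]
```

View pics/w8c.png

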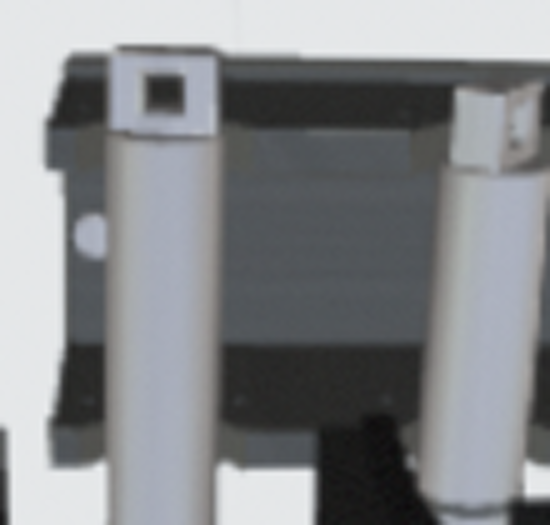

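```bash
python3 -c "
from gz import *
s=read_state();go((.532,-.1717,.0385),97.5,s)"
```

```text
row dx 0.6 dy 50.0 dz 80.9 turn 0.000
```

```bash
python3 -m inch '[{"gripper":41,"dx":0.6,"dy":50,"dz":0,"turn":0},{"gripper":41,"dx":0.6,"dy":50,"dz":0,"turn":0},{"gripper":41,"dx":0.6,"dy":50,"dz":40,"turn":0},{"gripper":41,"dx":0.6,"dy":50,"dz":70,"turn":0},{"gripper":41,"dx":0.6,"dy":50,"dz":81,"turn":0},{"gripper":41,"dx":0.6,"dy":50,"dz":81,"turn":0},{"gripper":41,"dx":0.6,"dy":50,"dz":81,"turn":0},{"gripper":0,"dx":0.6,"dy":50,"dz":81,"turn":0},{"gripper":0,"dx":0.6,"dy":50,"dz":81,"turn":0},{"gripper":0,"dx":0.6,"dy":50,"dz":81,"turn":0},{"gripper":0,"dx":0.6,"dy":50,"dz":81,"turn":0},{"gripper":0,"dx":0.6,"dy":50,"dz":81,"turn":0}]'
python3 -m inch '[{"gripper":0,"dx":0,"dy":0,"dz":-30,"turn":0},{"gripper":0,"dx":0,"dy":0,"dz":-80,"turn":0},{"gripper":0,"dx":0,"dy":0,"dz":-130,"turn":0},{"gripper":0,"dx":0,"dy":0,"dz":-180,"turn":0},{"gripper":0,"dx":0,"dy":0,"dz":-202,"turn":0},{"gripper":0,"dx":50,"dy":3,"dz":-202,"turn":0.03},{"gripper":0,"dx":100,"dy":6,"dz":-202,"turn":0.06},{"gripper":0,"dx":150,"dy":9,"dz":-202,"turn":0.09},{"gripper":0,"dx":200,"dy":12,"dz":-202,"turn":0.13},{"gripper":0,"dx":250,"dy":15,"dz":-202,"turn":0.156},{"gripper":0,"dx":287,"dy":16,"dz":-202,"turn":0.156},{"gripper":0,"dx":287,"dy":16,"dz":-202,"turn":0.156}]'
python3 - <<'E'
from gz import *
s,im=snap('wrist','w9');print(w2g(s['position']));go(g2w(-52,1,38),88.55,s)
print([(np.round(r['extent'],1),round(r['score'],2)) for r in recognise('wrist','pin_1a')[:2]])
cv2.imwrite('pics/w9c.png',cv2.resize(im[60:300,200:440,::-1],None,fx=2.5,fy=2.5,interpolation=cv2.INTER_CUBIC))
E
```

```text
time_s: 20.15
position: [0.5333, -0.1723, 0.0397]
tcp_rot: [[-0.131, 0.991, 0.002], [0.991, 0.131, -0.001], [-0.001, 0.001, -1.0]]
force: [0.2, -0.1, 6.0]
opening: 0.196
time_s: 21.35
position: [0.509, 0.1191, 0.2404]
tcp_rot: [[0.019, 1.0, -0.002], [1.0, -0.019, 0.002], [0.002, -0.002, -1.0]]
force: [0.5, -0.8, -1.2]
opening: 0.194
[-53.4   4.6 240.4]
row dx -4.0 dy 1.8 dz 202.4 turn 0.006
[]
```

```bash
python3 -m inch '[{"gripper":0,"dx":-4,"dy":2,"dz":30,"turn":0.006},{"gripper":0,"dx":-4,"dy":2,"dz":80,"turn":0.006},{"gripper":0,"dx":-4,"dy":2,"dz":130,"turn":0.006},{"gripper":0,"dx":-4,"dy":2,"dz":170,"turn":0.006},{"gripper":0,"dx":-4,"dy":2,"dz":190,"turn":0.006},{"gripper":0,"dx":-4,"dy":2,"dz":201.5,"turn":0.006},{"gripper":0,"dx":-4,"dy":2,"dz":201.5,"turn":0.006},{"gripper":0,"dx":-4,"dy":2,"dz":201.5,"turn":0.006},{"gripper":0,"dx":-4,"dy":2,"dz":201.5,"turn":0.006}]'
python3 -c "
from gz import *
s=read_state();print(w2g(s['position']),s['force'],s['moment']);go(g2w(0,1,37.7),88.55,s)"
```

```text
time_s: 22.35
position: [0.5141, 0.11, 0.0402]
tcp_rot: [[0.032, 0.999, 0.002], [0.999, -0.032, -0.0], [-0.0, 0.002, -1.0]]
force: [0.7, -0.0, -1.6]
opening: 0.196
[-48.1  -4.3  40.2] [ 0.65371252 -0.00975361 -1.63863891] [-0.053044    0.06197597 -0.01189514]
row dx 5.6 dy 48.0 dz 2.6 turn -0.006
```

```bash
python3 -m inch '[{"gripper":0,"dx":5.5,"dy":0,"dz":2.3,"turn":-0.006},{"gripper":0,"dx":5.5,"dy":10,"dz":2.3,"turn":-0.006},{"gripper":0,"dx":5.5,"dy":20,"dz":2.3,"turn":-0.006},{"gripper":0,"dx":5.5,"dy":30,"dz":2.3,"turn":-0.006},{"gripper":0,"dx":5.5,"dy":40,"dz":2.3,"turn":-0.006},{"gripper":0,"dx":5.5,"dy":48,"dz":2.3,"turn":-0.006},{"gripper":0,"dx":5.5,"dy":48,"dz":2.3,"turn":-0.006},{"gripper":0,"dx":5.5,"dy":48,"dz":2.3,"turn":-0.006}]'
python3 -c "
from gz import *
s=read_state();print(w2g(s['position']),s['force'],s['moment'])"
python3 -m inch '[{"gripper":0,"dx":0,"dy":4,"dz":0,"turn":0},{"gripper":0,"dx":0,"dy":8,"dz":0,"turn":0},{"gripper":0,"dx":0,"dy":10,"dz":0,"turn":0},{"gripper":0,"dx":0,"dy":10,"dz":0,"turn":0}]'
python3 -c "
from gz import *
s=read_state();print(w2g(s['position']),s['force'],s['moment'])"
```

```text
time_s: 23.15
position: [0.5635, 0.1145, 0.0374]
tcp_rot: [[0.025, 1.0, 0.005], [1.0, -0.025, 0.0], [0.0, 0.005, -1.0]]
force: [1.3, 0.5, 1.8]
opening: 0.198
[ 1.2  1.5 37.4] [1.34749115 0.5486524  1.76225103] [-0.01866864 -0.31165184  0.03025741]
time_s: 23.55
position: [0.566, 0.1145, 0.0372]
tcp_rot: [[0.024, 1.0, -0.011], [1.0, -0.024, -0.0], [-0.0, -0.011, -1.0]]
force: [-8.0, -0.9, 11.5]
opening: 0.198
[ 3.7  1.5 37.2] [-8.00618149 -0.87164398 11.5308834 ] [-0.06954034  1.48890936  0.06110029]
```

```bash
python3 -m inch '[{"gripper":0,"dx":0,"dy":-5,"dz":0,"turn":0},{"gripper":0,"dx":0,"dy":-8,"dz":0,"turn":0},{"gripper":0,"dx":0,"dy":-8,"dz":0,"turn":0}]'
python3 - <<'E'
from gz import *
_,a=snap('scene','sc1');_,b=snap('top','top1');s,c=snap('wrist','w10');print(w2g(s['position']),s['force'])
a=cv2.resize(a,(400,250));b=cv2.resize(b[100:225,150:350],(400,250));c2=cv2.resize(c[60:300,230:630],(400,250)) 
d=cv2.resize(cv2.imread('pics/top0.png')[100:225,150:350,::-1],(400,250))
cv2.imwrite('pics/m1.png',np.vstack([np.hstack([a,b]),np.hstack([c2,d])])[:,:,::-1])
E
```

```text
time_s: 23.85
position: [0.5639, 0.1145, 0.0374]
tcp_rot: [[0.025, 1.0, 0.002], [1.0, -0.025, -0.0], [0.0, 0.002, -1.0]]
force: [1.1, 1.2, 2.4]
opening: 0.197
[ 1.5  1.4 37.4] [0.18751945 0.30930635 4.22853618]
```

View pics/m1.png

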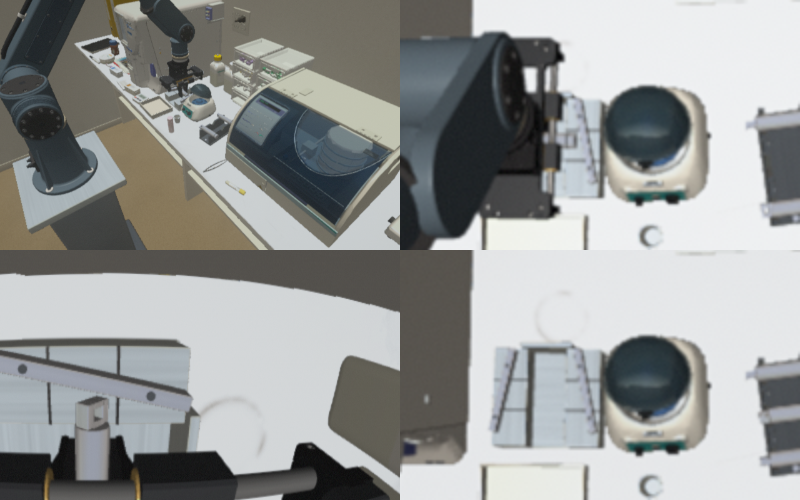

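Run:
```python
from fitg import *
for z in (0,.05,.1,.15): print(z,at_z('top',(231,132),z).round(3),at_z('wrist',(453.5,135),z,s).round(3))
st=read_state();st={'position':np.array(st['position']),'tcp_rot':np.array(st['tcp_rot'])}
from gz import *
print(at_z('wrist',(230+227,60+412*.96-250*.96),0,st))
# pin height in hand: plain view; expected pin tip
im=cv2.imread('pics/w10.png')
s0=st
for ax in (.025,.038): print(ax,project('wrist',[st['position']+st['tcp_rot']@np.array([ax,dy,-.0085]) for dy in(-.009,0,.009)],s0).round(1))
```

```text
0 [0.664 0.102 0.   ] [0.664 0.107 0.   ]
0.05 [0.651 0.089 0.05 ] [0.642 0.11  0.05 ]
0.1 [0.639 0.076 0.1  ] [0.62  0.114 0.1  ]
0.15 [0.626 0.063 0.15 ] [0.597 0.117 0.15 ]
[0.65793276 0.12700758 0.        ]
0.025 [[303.  228. ]
 [321.1 228. ]
 [339.3 228. ]]
0.038 [[302.4 203. ]
 [321.1 203. ]
 [339.7 203. ]]
```

```bash
python3 -m inch '[{"gripper":0,"dx":0,"dy":0,"dz":-1.7,"turn":0},{"gripper":0,"dx":0,"dy":0,"dz":-1.7,"turn":0},{"gripper":0,"dx":0,"dy":4,"dz":-1.7,"turn":0},{"gripper":0,"dx":0,"dy":8,"dz":-1.7,"turn":0},{"gripper":0,"dx":0,"dy":8,"dz":-1.7,"turn":0},{"gripper":0,"dx":0,"dy":8,"dz":-1.7,"turn":0}]'
python3 -c "
from gz import *
s=read_state();print(w2g(s['position']),s['force'],s['moment'])"
```

```text
time_s: 24.6
position: [0.5712, 0.1143, 0.0386]
tcp_rot: [[0.025, 1.0, -0.0], [1.0, -0.025, -0.0], [-0.0, -0.0, -1.0]]
force: [-0.9, -0.4, -1.4]
opening: 0.194
[ 8.9  1.4 38.6] [-0.89353293 -0.41620464 -1.36546121] [-0.06170831  0.08337302 -0.02759031]
```

Floor drag it was; now free. Continue.

```bash
python3 -m inch '[{"gripper":0,"dx":0,"dy":4,"dz":0,"turn":0},{"gripper":0,"dx":0,"dy":8,"dz":0,"turn":0},{"gripper":0,"dx":0,"dy":9,"dz":0,"turn":0},{"gripper":0,"dx":0,"dy":9,"dz":0,"turn":0}]'
python3 -c "
from gz import *
s=read_state();print(w2g(s['position']),s['force'],s['moment'])"
python3 -m inch '[{"gripper":0,"dx":0,"dy":2,"dz":0,"turn":0},{"gripper":0,"dx":0,"dy":4,"dz":0,"turn":0},{"gripper":0,"dx":0,"dy":4,"dz":0,"turn":0},{"gripper":0,"dx":0,"dy":4,"dz":0,"turn":0}]'
python3 -c "
from gz import *
s=read_state();print(w2g(s['position']),s['force'],s['moment'])"
```

```text
time_s: 25.0
position: [0.5805, 0.1141, 0.0388]
tcp_rot: [[0.025, 1.0, 0.0], [1.0, -0.025, -0.0], [-0.0, 0.0, -1.0]]
force: [-0.3, -0.3, -1.0]
opening: 0.198
[18.2  1.4 38.8] [-0.28634065 -0.30806742 -0.95663975] [-0.08237979  0.0309113  -0.03403658]
time_s: 25.4
position: [0.584, 0.1138, 0.0387]
tcp_rot: [[0.025, 1.0, -0.0], [1.0, -0.025, -0.0], [-0.0, -0.0, -1.0]]
force: [-0.8, -1.1, -1.2]
opening: 0.195
[21.6  1.3 38.7] [-0.84770123 -1.12099875 -1.22850332] [-0.33762095  0.13752048 -0.04419423]
```

```bash
python3 -m inch '[{"gripper":0,"dx":-0.8,"dy":0,"dz":0,"turn":0},{"gripper":0,"dx":-0.8,"dy":2,"dz":0,"turn":0},{"gripper":0,"dx":-0.8,"dy":3.5,"dz":0,"turn":0},{"gripper":0,"dx":-0.8,"dy":3.5,"dz":0,"turn":0},{"gripper":0,"dx":-0.8,"dy":3.5,"dz":0,"turn":0}]'
python3 -c "
from gz import *
s=read_state();print(w2g(s['position']),s['force'],s['moment'])"
python3 -m inch '[{"gripper":0,"dx":0,"dy":2,"dz":0,"turn":0},{"gripper":0,"dx":0,"dy":3,"dz":0,"turn":0},{"gripper":0,"dx":0,"dy":3,"dz":0,"turn":0},{"gripper":0,"dx":0,"dy":3,"dz":0,"turn":0}]'
python3 -c "
from gz import *
s=read_state();print(w2g(s['position']),s['force'],s['moment'])"
```

```text
time_s: 25.9
position: [0.5861, 0.1134, 0.0384]
tcp_rot: [[0.025, 1.0, -0.003], [1.0, -0.025, 0.0], [0.0, -0.003, -1.0]]
force: [-4.9, 0.1, -0.2]
opening: 0.201
[23.8  0.9 38.4] [-4.88544497  0.07714934 -0.24283701] [ 0.06081814  0.79608747 -0.03506491]
time_s: 26.3
position: [0.5868, 0.1134, 0.0381]
tcp_rot: [[0.025, 1.0, -0.008], [1.0, -0.025, 0.0], [0.0, -0.008, -1.0]]
force: [-7.4, 1.1, 2.1]
opening: 0.197
[24.5  0.9 38.1] [-7.44193644  1.12073775  2.11481258] [ 0.11441242  1.30507096 -0.04856628]
```

```bash
python3 -m inch '[{"gripper":0,"dx":0,"dy":-5,"dz":0,"turn":0},{"gripper":0,"dx":0,"dy":-8,"dz":-30,"turn":0},{"gripper":0,"dx":0,"dy":-8,"dz":-70,"turn":0},{"gripper":0,"dx":0,"dy":-8,"dz":-90,"turn":0},{"gripper":0,"dx":8,"dy":-50,"dz":-90,"turn":0},{"gripper":0,"dx":16,"dy":-100,"dz":-90,"turn":0},{"gripper":0,"dx":16,"dy":-150,"dz":-90,"turn":0},{"gripper":0,"dx":16,"dy":-160,"dz":-90,"turn":0},{"gripper":0,"dx":16,"dy":-160,"dz":-90,"turn":0},{"gripper":0,"dx":16,"dy":-160,"dz":-90,"turn":0}]'
python3 - <<'E'
from gz import *
s,im=snap('wrist','w11');go((.4306,.1335,.018),88.55,s)
print([(np.round(r['extent'],1),round(r['score'],2)) for r in recognise('wrist','tray')[:2]])
for r in recognise('wrist','tray')[:1]: print(at_z('wrist',r['extent'][:2],.02,s))
E
```

```text
time_s: 27.3
position: [0.4347, 0.133, 0.1296]
tcp_rot: [[0.025, 1.0, 0.007], [1.0, -0.025, 0.0], [0.0, 0.007, -1.0]]
force: [0.3, 0.2, -0.7]
opening: 0.197
row dx 0.4 dy -4.9 dz 111.5 turn 0.000
[(array([315. , 194.6, 123.3, 135.2]), 0.77)]
[0.42999862 0.14246308 0.02      ]
```

```bash
python3 -m inch '[{"gripper":0,"dx":1,"dy":-3,"dz":30,"turn":0},{"gripper":0,"dx":1,"dy":-4,"dz":70,"turn":0},{"gripper":0,"dx":1,"dy":-4,"dz":100,"turn":0},{"gripper":0,"dx":1,"dy":-4,"dz":110,"turn":0},{"gripper":0,"dx":1,"dy":-4,"dz":110,"turn":0},{"gripper":26,"dx":1,"dy":-4,"dz":110,"turn":0},{"gripper":32,"dx":1,"dy":-4,"dz":110,"turn":0},{"gripper":32,"dx":1,"dy":-4,"dz":110,"turn":0},{"gripper":32,"dx":1,"dy":-4,"dz":110,"turn":0},{"gripper":32,"dx":1,"dy":-4,"dz":80,"turn":0},{"gripper":32,"dx":1,"dy":-4,"dz":40,"turn":0},{"gripper":32,"dx":1,"dy":-4,"dz":0,"turn":0}]'
python3 -m inch '[{"gripper":41,"dx":0,"dy":0,"dz":-50,"turn":0},{"gripper":41,"dx":0,"dy":0,"dz":-100,"turn":0},{"gripper":41,"dx":0,"dy":0,"dz":-115,"turn":0},{"gripper":41,"dx":0,"dy":0,"dz":-115,"turn":0}]'
python3 - <<'E'
from gz import *
s,im=snap('wrist','w12');print(s['position'])
print('pin',[(np.round(r['extent'],1),round(r['score'],2),at_z('wrist',r['extent'][:2],.012,s).round(3)) for r in recognise('wrist','pin_1a')[:2]])
snap('top','top2');print([(np.round(r['extent'],1),round(r['score'],2)) for r in recognise('top','vblock')[:2]])
go((.56,-.163,.245),97.5,s)
E
```

```text
time_s: 28.65
position: [0.4265, 0.1341, 0.1301]
tcp_rot: [[0.025, 1.0, -0.001], [1.0, -0.025, -0.0], [-0.0, -0.001, -1.0]]
force: [0.9, 0.1, 0.2]
opening: 0.32
time_s: 29.05
position: [0.4287, 0.1343, 0.2471]
tcp_rot: [[0.025, 1.0, 0.008], [1.0, -0.025, 0.0], [0.001, 0.008, -1.0]]
force: [0.7, 0.4, -1.1]
opening: 0.405
[0.42870343 0.13434618 0.24705063]
pin [(array([421.6, 191.3,  96. , 103.2]), 0.32, array([0.564, 0.11 , 0.012]))]
[]
row dx -294.0 dy 138.6 dz 3.0 turn -0.156
```

```bash
python3 -m inch '[{"gripper":41,"dx":-40,"dy":18,"dz":2,"turn":0},{"gripper":41,"dx":-84,"dy":36,"dz":2,"turn":-0.05},{"gripper":41,"dx":-128,"dy":54,"dz":2,"turn":-0.1},{"gripper":41,"dx":-172,"dy":72,"dz":2,"turn":-0.156},{"gripper":41,"dx":-216,"dy":90,"dz":2,"turn":-0.156},{"gripper":41,"dx":-260,"dy":115,"dz":20,"turn":-0.156},{"gripper":41,"dx":-294,"dy":138,"dz":40,"turn":-0.156},{"gripper":41,"dx":-294,"dy":138,"dz":60,"turn":-0.156},{"gripper":41,"dx":-294,"dy":138,"dz":60,"turn":-0.156},{"gripper":41,"dx":-294,"dy":138,"dz":60,"turn":-0.156},{"gripper":41,"dx":-294,"dy":138,"dz":60,"turn":-0.156}]'
python3 - <<'E'
from gz import *
import json
s,im=snap('wrist','w13');json.dump({'position':list(s['position']),'tcp_rot':[list(r) for r in s['tcp_rot']]},open('w13.json','w'))
print(s['position']);b=cv2.imread('pics/w12.png')
a=cv2.resize(im[130:290,220:380,::-1],None,fx=3.5,fy=3.5,interpolation=cv2.INTER_CUBIC)
b=cv2.resize(b[100:330,250:340],(219,560))
cv2.imwrite('pics/m2.png',np.hstack([a,b]))
print([(np.round(r['extent'],1),round(r['score'],2)) for r in recognise('wrist','vblock')[:2]])
E
```

```text
time_s: 30.35
position: [0.5574, -0.1623, 0.1839]
tcp_rot: [[-0.132, 0.991, -0.001], [0.991, 0.132, 0.0], [0.0, -0.001, -1.0]]
force: [-0.1, 0.6, 0.1]
opening: 0.408
[ 0.55739381 -0.16227757  0.18389999]
[(array([295.7, 196. , 140.8,  68.8]), 0.57)]
```

View pics/m2.png

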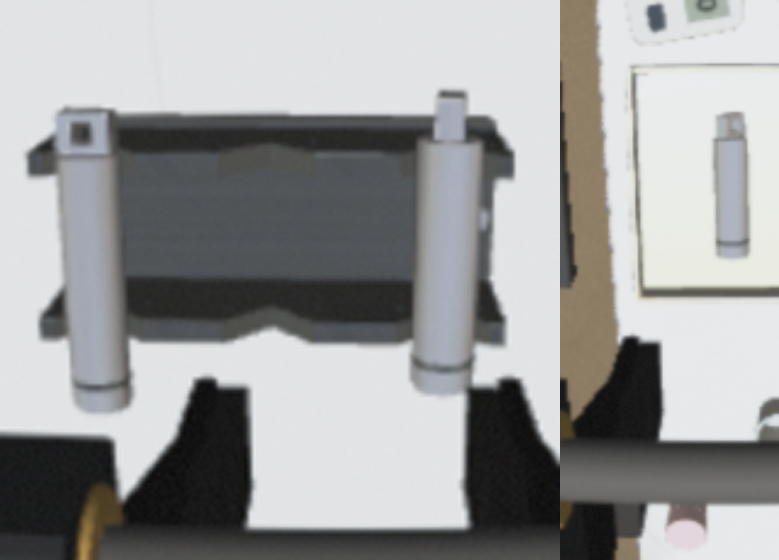

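Run:
```python
from gz import *
s=read_state()
f=lambda x,y,z:at_z('wrist',(220+x/3.5,130+y/3.5),z,s)
for n,sh,bt,sy,sh2 in [('3',(449,150),(442,372),394,137),('1',(88,170),(102,390),411,152)]:
    a=f(*sh,.047);b=f(*bt,.047);d=(a-b)/np.linalg.norm(a-b);e=f(bt[0],sy,.056);h=f(sh[0],sh2,.056)
    mid=(a+b)/2; t=((e+h)/2+d*.006)
    m=mid+d*((t-mid)@d); print(n,np.degrees(np.arctan2(d[1],d[0])).round(1),'mid',m.round(4),'len',(12+1000*np.linalg.norm(e-h)).round(1))
    if n=='3': go((*m[:2],.0385),np.degrees(np.arctan2(d[1],d[0])),s)
```

```text
3 97.3 mid [ 0.5835 -0.1617  0.047 ] len 85.7
row dx -2.6 dy 25.4 dz 146.3 turn 0.005
1 96.8 mid [ 0.4849 -0.1797  0.047 ] len 88.4
```

```bash
python3 -m inch '[{"gripper":41,"dx":-2.6,"dy":24.8,"dz":0,"turn":0.003},{"gripper":41,"dx":-2.6,"dy":24.8,"dz":50,"turn":0.003},{"gripper":41,"dx":-2.6,"dy":24.8,"dz":100,"turn":0.003},{"gripper":41,"dx":-2.6,"dy":24.8,"dz":120,"turn":0.003},{"gripper":41,"dx":-2.6,"dy":24.8,"dz":120,"turn":0.003},{"gripper":41,"dx":-2.6,"dy":24.8,"dz":120,"turn":0.003}]'
python3 -c "
from gz import *
go((.5828,-.1617,.0385),97.4)"
```

```text
time_s: 31.05
position: [0.5834, -0.1625, 0.0649]
tcp_rot: [[-0.128, 0.992, 0.002], [0.992, 0.128, -0.001], [-0.001, 0.002, -1.0]]
force: [-0.1, -0.4, 0.8]
opening: 0.412
row dx 0.9 dy -0.6 dz 26.4 turn -0.000
```

```bash
python3 -m inch '[{"gripper":41,"dx":0.9,"dy":-0.6,"dz":15,"turn":0},{"gripper":41,"dx":0.9,"dy":-0.6,"dz":26,"turn":0},{"gripper":41,"dx":0.9,"dy":-0.6,"dz":26,"turn":0},{"gripper":41,"dx":0.9,"dy":-0.6,"dz":26,"turn":0},{"gripper":0,"dx":0.9,"dy":-0.6,"dz":26,"turn":0},{"gripper":0,"dx":0.9,"dy":-0.6,"dz":26,"turn":0},{"gripper":0,"dx":0.9,"dy":-0.6,"dz":26,"turn":0},{"gripper":0,"dx":0.9,"dy":-0.6,"dz":26,"turn":0},{"gripper":0,"dx":0.9,"dy":-0.6,"dz":26,"turn":0},{"gripper":0,"dx":0.9,"dy":-0.6,"dz":26,"turn":0}]'
python3 -m inch '[{"gripper":0,"dx":0,"dy":0,"dz":-30,"turn":0},{"gripper":0,"dx":0,"dy":0,"dz":-80,"turn":0},{"gripper":0,"dx":0,"dy":0,"dz":-130,"turn":0},{"gripper":0,"dx":0,"dy":0,"dz":-180,"turn":0},{"gripper":0,"dx":0,"dy":0,"dz":-202,"turn":0},{"gripper":0,"dx":48,"dy":-6,"dz":-202,"turn":0.03},{"gripper":0,"dx":96,"dy":-12,"dz":-202,"turn":0.06},{"gripper":0,"dx":144,"dy":-18,"dz":-202,"turn":0.09},{"gripper":0,"dx":192,"dy":-24,"dz":-202,"turn":0.13},{"gripper":0,"dx":240,"dy":-30,"dz":-202,"turn":0.155},{"gripper":0,"dx":284,"dy":-36,"dz":-202,"turn":0.155},{"gripper":0,"dx":284,"dy":-36,"dz":-202,"turn":0.155}]'
python3 -m inch '[{"gripper":0,"dx":0,"dy":0,"dz":30,"turn":0},{"gripper":0,"dx":0,"dy":0,"dz":80,"turn":0},{"gripper":0,"dx":0,"dy":0,"dz":120,"turn":0},{"gripper":0,"dx":0,"dy":0,"dz":150,"turn":0},{"gripper":0,"dx":0,"dy":0,"dz":150,"turn":0},{"gripper":0,"dx":0,"dy":0,"dz":150,"turn":0}]'
python3 -c "
from gz import *
s=read_state();print(w2g(s['position']));go(g2w(-52,1,39.5),88.55,s);go(g2w(-20,1,39.5),88.55,s)"
```

```text
time_s: 32.05
position: [0.5823, -0.1619, 0.0381]
tcp_rot: [[-0.128, 0.992, 0.001], [0.992, 0.128, -0.0], [-0.0, 0.001, -1.0]]
force: [0.4, 1.0, 2.1]
opening: 0.193
time_s: 33.25
position: [0.5063, 0.1201, 0.239]
tcp_rot: [[0.021, 1.0, -0.004], [1.0, -0.021, 0.002], [0.002, -0.005, -1.0]]
force: [-1.5, -0.7, -1.6]
opening: 0.197
time_s: 33.85
position: [0.51, 0.1148, 0.0895]
tcp_rot: [[0.027, 1.0, -0.001], [1.0, -0.027, -0.0], [-0.0, -0.001, -1.0]]
force: [-0.5, 0.9, -1.1]
opening: 0.196
[-52.4   0.4  89.5]
row dx 0.7 dy 0.4 dz 50.0 turn -0.002
row dx 0.7 dy 32.4 dz 50.0 turn -0.002
```

```bash
python3 -m inch '[{"gripper":0,"dx":0.7,"dy":0.4,"dz":25,"turn":-0.002},{"gripper":0,"dx":0.7,"dy":0.4,"dz":45,"turn":-0.002},{"gripper":0,"dx":0.7,"dy":0.4,"dz":51.3,"turn":-0.002},{"gripper":0,"dx":0.7,"dy":10,"dz":51.3,"turn":-0.002},{"gripper":0,"dx":0.7,"dy":20,"dz":51.3,"turn":-0.002},{"gripper":0,"dx":0.7,"dy":30,"dz":51.3,"turn":-0.002},{"gripper":0,"dx":0.7,"dy":34,"dz":51.3,"turn":-0.002},{"gripper":0,"dx":0.7,"dy":34,"dz":51.3,"turn":-0.002},{"gripper":0,"dx":0.7,"dy":34,"dz":51.3,"turn":-0.002}]'
python3 -c "
from gz import *
s=read_state();print(w2g(s['position']),s['force'],s['moment'])"
python3 -m inch '[{"gripper":0,"dx":0,"dy":3,"dz":0,"turn":0},{"gripper":0,"dx":0,"dy":6,"dz":0,"turn":0},{"gripper":0,"dx":0,"dy":6,"dz":0,"turn":0},{"gripper":0,"dx":0,"dy":6,"dz":0,"turn":0}]'
python3 -c "
from gz import *
s=read_state();print(w2g(s['position']),s['force'],s['moment'])"
```

```text
time_s: 34.75
position: [0.5437, 0.1151, 0.0386]
tcp_rot: [[0.025, 1.0, -0.001], [1.0, -0.025, -0.0], [-0.0, -0.001, -1.0]]
force: [-0.8, 0.3, -1.2]
opening: 0.196
[-18.7   1.6  38.6] [-0.82485311  0.25202333 -1.24247646] [-0.13346308  0.05914212 -0.00356449]
time_s: 35.15
position: [0.5499, 0.115, 0.0384]
tcp_rot: [[0.025, 1.0, -0.0], [1.0, -0.025, -0.0], [-0.0, -0.0, -1.0]]
force: [0.0, -0.9, -0.5]
opening: 0.194
[-12.4   1.6  38.4] [ 0.03041246 -0.91018977 -0.48598034] [-0.122338    0.05597698 -0.05527537]
```

```bash
python3 -m inch '[{"gripper":0,"dx":0,"dy":3,"dz":0,"turn":0},{"gripper":0,"dx":0,"dy":4,"dz":0,"turn":0},{"gripper":0,"dx":0,"dy":4,"dz":0,"turn":0},{"gripper":0,"dx":0,"dy":4,"dz":0,"turn":0}]'
python3 -c "
from gz import *
s=read_state();print(w2g(s['position']),s['force'],s['moment'])"
python3 -m inch '[{"gripper":0,"dx":0,"dy":2,"dz":0,"turn":0},{"gripper":0,"dx":0,"dy":3,"dz":0,"turn":0},{"gripper":0,"dx":0,"dy":3,"dz":0,"turn":0},{"gripper":0,"dx":0,"dy":3,"dz":0,"turn":0}]'
python3 -c "
from gz import *
s=read_state();print(w2g(s['position']),s['force'],s['moment'])"
python3 -m inch '[{"gripper":0,"dx":0,"dy":2,"dz":0,"turn":0},{"gripper":0,"dx":0,"dy":3,"dz":0,"turn":0},{"gripper":0,"dx":0,"dy":3,"dz":0,"turn":0},{"gripper":0,"dx":0,"dy":3,"dz":0,"turn":0}]'
python3 -c "
from gz import *
s=read_state();print(w2g(s['position']),s['force'],s['moment'])"
```

```text
time_s: 35.55
position: [0.5539, 0.1149, 0.0384]
tcp_rot: [[0.025, 1.0, -0.0], [1.0, -0.025, -0.0], [-0.0, -0.0, -1.0]]
force: [-0.5, 0.1, -1.7]
opening: 0.196
[-8.4  1.5 38.4] [-0.46608438  0.10791756 -1.71994972] [-0.1170124   0.01670659 -0.01155837]
time_s: 35.95
position: [0.557, 0.1148, 0.0385]
tcp_rot: [[0.025, 1.0, -0.0], [1.0, -0.025, -0.0], [-0.0, -0.0, -1.0]]
force: [0.0, 0.6, -1.8]
opening: 0.199
[-5.4  1.5 38.5] [ 0.00813265  0.60212383 -1.84721506] [-0.07610898  0.07089051  0.03265088]
time_s: 36.35
position: [0.56, 0.1147, 0.0384]
tcp_rot: [[0.025, 1.0, 0.0], [1.0, -0.025, -0.0], [-0.0, 0.0, -1.0]]
force: [0.1, 0.2, -0.5]
opening: 0.193
[-2.4  1.6 38.4] [ 0.06225824  0.20562761 -0.4894579 ] [-0.08763447 -0.04191098 -0.02852315]
```

Free so far, past 3b's home: continue.

```bash
python3 -m inch '[{"gripper":0,"dx":0,"dy":2,"dz":0,"turn":0},{"gripper":0,"dx":0,"dy":3,"dz":0,"turn":0},{"gripper":0,"dx":0,"dy":3,"dz":0,"turn":0},{"gripper":0,"dx":0,"dy":3,"dz":0,"turn":0}]'
python3 -c "
from gz import *
s=read_state();print(w2g(s['position']),s['force'],s['moment'])"
python3 -m inch '[{"gripper":0,"dx":0,"dy":2,"dz":0,"turn":0},{"gripper":0,"dx":0,"dy":3,"dz":0,"turn":0},{"gripper":0,"dx":0,"dy":3,"dz":0,"turn":0},{"gripper":0,"dx":0,"dy":3,"dz":0,"turn":0}]'
python3 -c "
from gz import *
s=read_state();print(w2g(s['position']),s['force'],s['moment'])"
```

```text
time_s: 36.75
position: [0.5631, 0.1146, 0.0385]
tcp_rot: [[0.025, 1.0, 0.0], [1.0, -0.025, -0.0], [-0.0, 0.0, -1.0]]
force: [0.1, -0.1, -1.5]
opening: 0.194
[ 0.7  1.5 38.5] [ 0.12237486 -0.13125712 -1.49486286] [-0.20343943  0.02339789 -0.01289614]
time_s: 37.15
position: [0.5653, 0.1143, 0.0383]
tcp_rot: [[0.025, 1.0, -0.001], [1.0, -0.025, -0.0], [-0.0, -0.001, -1.0]]
force: [-1.9, -1.9, -0.9]
opening: 0.193
[ 3.   1.3 38.3] [-1.86749916 -1.9068151  -0.91106439] [-0.44219123  0.34439791  0.08530038]
```

```bash
python3 -m inch '[{"gripper":0,"dx":-0.5,"dy":0,"dz":0,"turn":0},{"gripper":0,"dx":-0.5,"dy":2,"dz":0,"turn":0},{"gripper":0,"dx":-0.5,"dy":4,"dz":0,"turn":0},{"gripper":0,"dx":-0.5,"dy":4,"dz":0,"turn":0},{"gripper":0,"dx":-0.5,"dy":4,"dz":0,"turn":0},{"gripper":0,"dx":-0.5,"dy":4,"dz":0,"turn":0}]'
python3 - <<'E'
from gz import *
s,im=snap('wrist','w14');print(w2g(s['position']),s['force'],s['moment'])
cv2.imwrite('pics/w14c.png',cv2.resize(im[150:290,250:390,::-1],None,fx=4.2,fy=4.2,interpolation=cv2.INTER_CUBIC))
E
```

```text
time_s: 37.75
position: [0.5665, 0.1142, 0.0379]
tcp_rot: [[0.025, 1.0, -0.007], [1.0, -0.025, -0.0], [-0.0, -0.007, -1.0]]
force: [-5.5, -2.2, 0.1]
opening: 0.194
[ 4.2  1.2 37.9] [-5.49967492 -2.18901507  0.14347987] [-0.22958894  1.07023275  0.07227928]
```

View pics/w14c.png

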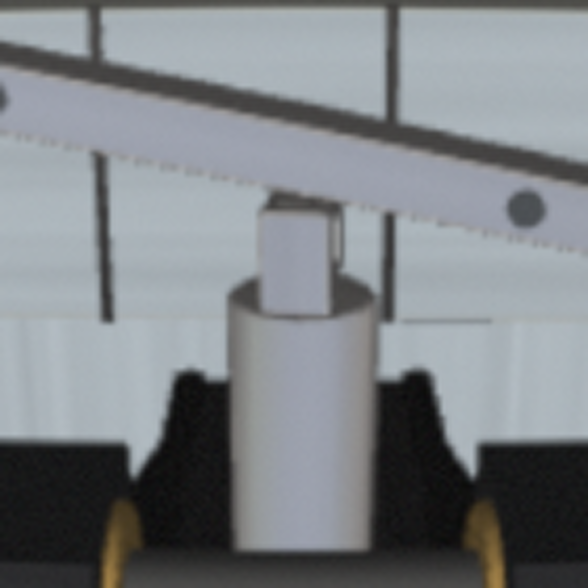

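```bash
python3 -m inch '[{"gripper":0,"dx":0,"dy":0,"dz":0,"turn":0},{"gripper":0,"dx":0,"dy":-2,"dz":0,"turn":0},{"gripper":0,"dx":0,"dy":-3.3,"dz":0,"turn":0},{"gripper":26,"dx":0,"dy":-3.3,"dz":0,"turn":0},{"gripper":26,"dx":0,"dy":-3.3,"dz":0,"turn":0},{"gripper":26,"dx":0,"dy":-3.3,"dz":0,"turn":0},{"gripper":26,"dx":0,"dy":-3.3,"dz":0,"turn":0}]'
python3 -c "
from gz import *
s=read_state();print(w2g(s['position']),s['force'],s['moment'])"
python3 -m inch '[{"gripper":26,"dx":0,"dy":-1.5,"dz":0,"turn":0},{"gripper":26,"dx":0,"dy":-3,"dz":0,"turn":0},{"gripper":26,"dx":0,"dy":-4.5,"dz":0,"turn":0},{"gripper":26,"dx":0,"dy":-6,"dz":0,"turn":0},{"gripper":26,"dx":0,"dy":-7.5,"dz":0,"turn":0},{"gripper":26,"dx":0,"dy":-9,"dz":0,"turn":0},{"gripper":26,"dx":0,"dy":-10,"dz":0,"turn":0},{"gripper":26,"dx":0,"dy":-11,"dz":0,"turn":0},{"gripper":26,"dx":0,"dy":-12,"dz":0,"turn":0},{"gripper":26,"dx":0,"dy":-13,"dz":0,"turn":0},{"gripper":26,"dx":0,"dy":-13,"dz":0,"turn":0},{"gripper":26,"dx":0,"dy":-13,"dz":0,"turn":0}]'
python3 -m inch '[{"gripper":0,"dx":0,"dy":0,"dz":0,"turn":0},{"gripper":0,"dx":0,"dy":0,"dz":0,"turn":0},{"gripper":0,"dx":0,"dy":0,"dz":0,"turn":0},{"gripper":0,"dx":0,"dy":0,"dz":0,"turn":0},{"gripper":0,"dx":0,"dy":0,"dz":0,"turn":0}]'
python3 -m inch '[{"gripper":0,"dx":0,"dy":0,"dz":-30,"turn":0},{"gripper":0,"dx":0,"dy":0,"dz":-60,"turn":0},{"gripper":0,"dx":0,"dy":0,"dz":-60,"turn":0},{"gripper":0,"dx":0,"dy":0,"dz":-60,"turn":0}]'
python3 - <<'E'
from gz import *
s,im=snap('wrist','w15');print(w2g(s['position']))
old=cv2.imread('pics/w5.png')
for n,I in (('w5',old[:,:,::-1]),('w15',im)):
    g=cv2.cvtColor(np.ascontiguousarray(I),cv2.COLOR_RGB2GRAY)
    for r in (192,196,200,204,208,212,216): print(n,r,' '.join('%d'%v for v in g[r,302:342]))
E
```

```text
time_s: 38.5
position: [0.5681, 0.1141, 0.0391]
tcp_rot: [[0.025, 1.0, 0.003], [1.0, -0.025, 0.0], [0.0, 0.003, -1.0]]
force: [-0.3, -0.4, -0.1]
opening: 0.255
[ 5.8  1.2 39.1] [-0.28950322 -0.37652017 -0.11839439] [-0.19792891  0.05638572 -0.02208328]
time_s: 39.7
position: [0.5535, 0.1144, 0.0384]
tcp_rot: [[0.025, 1.0, -0.0], [1.0, -0.025, -0.0], [-0.0, -0.0, -1.0]]
force: [0.2, 0.3, 0.7]
opening: 0.263
time_s: 40.2
position: [0.5538, 0.1144, 0.0385]
tcp_rot: [[0.025, 1.0, 0.0], [1.0, -0.025, -0.0], [0.0, 0.0, -1.0]]
force: [-0.3, 1.1, 0.7]
opening: 0.194
time_s: 40.6
position: [0.5534, 0.1144, 0.0987]
tcp_rot: [[0.025, 1.0, 0.0], [1.0, -0.025, -0.0], [-0.0, 0.0, -1.0]]
force: [0.0, 0.7, -1.6]
opening: 0.197
[-8.9  1.1 98.7]
w5 192 184 184 184 178 142 104 90 89 88 88 88 88 84 70 71 77 83 84 87 87 87 87 86 88 86 86 88 89 87 87 87 88 86 88 91 105 129 164 181 181
w5 196 181 180 176 158 158 161 162 162 160 159 161 160 159 157 157 156 156 155 153 153 153 153 157 156 159 159 160 156 152 155 154 154 155 154 155 153 141 162 176 179
w5 200 187 184 182 167 164 165 165 163 164 164 164 165 16
[... 1218 characters left out ...]
 164 165 165 164 164 160 155 171 182 180
w15 204 188 186 186 172 166 165 165 164 165 165 164 165 161 155 179 187 185 183 185 185 185 187 188 188 183 138 153 167 165 164 164 164 164 164 164 162 153 170 182 181
w15 208 187 186 186 170 165 166 165 163 164 164 165 164 162 157 176 183 179 178 178 178 178 180 183 182 177 136 150 164 165 164 164 165 164 164 163 160 150 169 181 182
w15 212 186 186 184 162 160 165 165 165 164 164 165 164 155 126 88 72 69 68 68 69 68 68 70 70 73 85 141 165 164 165 166 165 164 165 163 159 149 168 181 181
w15 216 187 186 184 167 164 164 163 164 164 165 165 163 157 150 150 155 157 158 157 157 157 158 159 162 166 166 167 166 167 164 163 163 164 165 164 160 154 169 179 181
```

```bash
python3 -c "
from gz import *
s=read_state();go((.5574,-.1623,.1839),97.5,s)"
```

```text
row dx -276.5 dy 11.4 dz -86.1 turn -0.156
```

```bash
python3 -m inch '[{"gripper":0,"dx":0,"dy":0,"dz":-50,"turn":0},{"gripper":0,"dx":0,"dy":0,"dz":-100,"turn":0},{"gripper":0,"dx":0,"dy":0,"dz":-143,"turn":0},{"gripper":0,"dx":-40,"dy":2,"dz":-143,"turn":0},{"gripper":0,"dx":-90,"dy":4,"dz":-143,"turn":-0.05},{"gripper":0,"dx":-140,"dy":6,"dz":-143,"turn":-0.1},{"gripper":0,"dx":-190,"dy":8,"dz":-143,"turn":-0.156},{"gripper":0,"dx":-230,"dy":10,"dz":-143,"turn":-0.156},{"gripper":0,"dx":-260,"dy":11,"dz":-120,"turn":-0.156},{"gripper":0,"dx":-276.5,"dy":11.4,"dz":-86,"turn":-0.156},{"gripper":0,"dx":-276.5,"dy":11.4,"dz":-86,"turn":-0.156},{"gripper":0,"dx":-276.5,"dy":11.4,"dz":-86,"turn":-0.156}]'
python3 -m inch '[{"gripper":0,"dx":0,"dy":0,"dz":0,"turn":0},{"gripper":0,"dx":0,"dy":0,"dz":0,"turn":0}]'
cat > tm.py <<'E'
from gz import *
import json
s,im=snap('wrist','w16');print(s['position'])
a=json.load(open('w13.json'));s0={k:np.array(v) for k,v in a.items()}
o=cv2.imread('pics/w13.png');n=np.ascontiguousarray(im[:,:,::-1])
for nm,(x0,y0,x1,y1),z in (('pin1 tang',(228,154,268,184),.05),('left rail bottom',(228,208,252,232),.04),('pin1 end',(232,226,268,252),.05)):
    t=o[y0:y1,x0:x1];r=cv2.matchTemplate(n,t,cv2.TM_CCOEFF_NORMED);_,v,_,p=cv2.minMaxLoc(r)
    c0=np.array([(x0+x1)/2,(y0+y1)/2]);c1=c0+np.array(p)-[x0,y0]
    print(nm,round(v,2),p,(at_z('wrist',c1,z,s)-at_z('wrist',c0,z,s0)).round(4)[:2])
go((.5823,-.1619,.0402),97.4,s)
E
python3 tm.py
```

```text
time_s: 41.85
position: [0.5567, -0.1617, 0.1825]
tcp_rot: [[-0.129, 0.992, -0.005], [0.992, 0.129, 0.003], [0.004, -0.004, -1.0]]
force: [-0.4, 0.8, -1.0]
opening: 0.193
time_s: 42.05
position: [0.5589, -0.1614, 0.1856]
tcp_rot: [[-0.132, 0.991, 0.002], [0.991, 0.132, -0.001], [-0.001, 0.002, -1.0]]
force: [0.4, 0.1, -1.6]
opening: 0.197
[ 0.55887344 -0.16140591  0.18564855]
pin1 tang 0.99 (227, 154) [0.0005 0.0002]
left rail bottom 0.98 (227, 208) [ 0.0004 -0.0001]
pin1 end 0.98 (231, 226) [ 0.0005 -0.0003]
row dx -3.4 dy 22.9 dz 145.5 turn 0.003
```

```bash
python3 -m inch '[{"gripper":0,"dx":-3.4,"dy":22.9,"dz":0,"turn":0.003},{"gripper":0,"dx":-3.4,"dy":22.9,"dz":40,"turn":0.003},{"gripper":0,"dx":-3.4,"dy":22.9,"dz":80,"turn":0.003},{"gripper":0,"dx":-3.4,"dy":22.9,"dz":115,"turn":0.003},{"gripper":0,"dx":-3.4,"dy":22.9,"dz":125,"turn":0.003},{"gripper":0,"dx":-3.4,"dy":22.9,"dz":125,"turn":0.003},{"gripper":0,"dx":-3.4,"dy":22.9,"dz":125,"turn":0.003},{"gripper":0,"dx":-3.4,"dy":22.9,"dz":125,"turn":0.003}]'
python3 -c "
from gz import *
s=read_state();go((.5823,-.1619,.0402),97.4,s)"
```

```text
time_s: 42.9
position: [0.5829, -0.1633, 0.0617]
tcp_rot: [[-0.128, 0.992, 0.004], [0.992, 0.128, -0.002], [-0.003, 0.004, -1.0]]
force: [-0.2, -0.2, -1.9]
opening: 0.198
row dx 1.5 dy -0.5 dz 21.5 turn -0.001
```

```bash
python3 -m inch '[{"gripper":0,"dx":1.5,"dy":-0.5,"dz":10,"turn":0},{"gripper":0,"dx":1.5,"dy":-0.5,"dz":17,"turn":0},{"gripper":0,"dx":1.5,"dy":-0.5,"dz":20,"turn":0},{"gripper":0,"dx":1.5,"dy":-0.5,"dz":20.5,"turn":0},{"gripper":0,"dx":1.5,"dy":-0.5,"dz":20.5,"turn":0},{"gripper":0,"dx":1.5,"dy":-0.5,"dz":20.5,"turn":0}]'
python3 -c "
from gz import *
s=read_state();print(s['force'],s['moment']);go((.5823,-.1619,.0402),97.4,s)"
```

```text
time_s: 43.5
position: [0.5822, -0.1614, 0.0401]
tcp_rot: [[-0.127, 0.992, 0.004], [0.992, 0.127, -0.001], [-0.001, 0.004, -1.0]]
force: [1.7, 0.3, 5.8]
opening: 0.197
[1.66177231 0.25479036 5.84885387] [ 0.23316306 -0.23053747 -0.10887565]
row dx -0.5 dy 0.0 dz -0.1 turn -0.002
```

```bash
python3 -m inch '[{"gripper":0,"dx":0,"dy":0.4,"dz":-0.4,"turn":0},{"gripper":0,"dx":0,"dy":0.4,"dz":-0.4,"turn":0},{"gripper":0,"dx":0,"dy":0.4,"dz":-0.4,"turn":0}]'
python3 -m inch '[{"gripper":22,"dx":0,"dy":0,"dz":0,"turn":0},{"gripper":26,"dx":0,"dy":0,"dz":0,"turn":0},{"gripper":41,"dx":0,"dy":0,"dz":0,"turn":0},{"gripper":41,"dx":0,"dy":0,"dz":0,"turn":0},{"gripper":41,"dx":0,"dy":0,"dz":0,"turn":0},{"gripper":41,"dx":0,"dy":0,"dz":-20,"turn":0},{"gripper":41,"dx":0,"dy":0,"dz":-50,"turn":0},{"gripper":41,"dx":0,"dy":-50,"dz":-80,"turn":0},{"gripper":41,"dx":0,"dy":-50,"dz":-80,"turn":0},{"gripper":41,"dx":0,"dy":-50,"dz":-80,"turn":0},{"gripper":41,"dx":0,"dy":-50,"dz":-80,"turn":0}]'
python3 - <<'E'
from gz import *
s,im=snap('wrist','w17');print(s['position'])
cv2.imwrite('pics/w17c.png',cv2.resize(im[130:300,230:420,::-1],None,fx=4.2,fy=3.5,interpolation=cv2.INTER_CUBIC))
E
```

```text
time_s: 43.8
position: [0.5822, -0.1614, 0.0401]
tcp_rot: [[-0.127, 0.992, 0.003], [0.992, 0.127, -0.001], [-0.001, 0.003, -1.0]]
force: [2.1, 2.4, 4.9]
opening: 0.197
time_s: 44.9
position: [0.5319, -0.1678, 0.1191]
tcp_rot: [[-0.127, 0.992, 0.001], [0.992, 0.127, -0.0], [-0.0, 0.001, -1.0]]
force: [0.5, 0.3, 0.4]
opening: 0.404
[ 0.53189574 -0.16782449  0.11906341]
```

View pics/w17c.png

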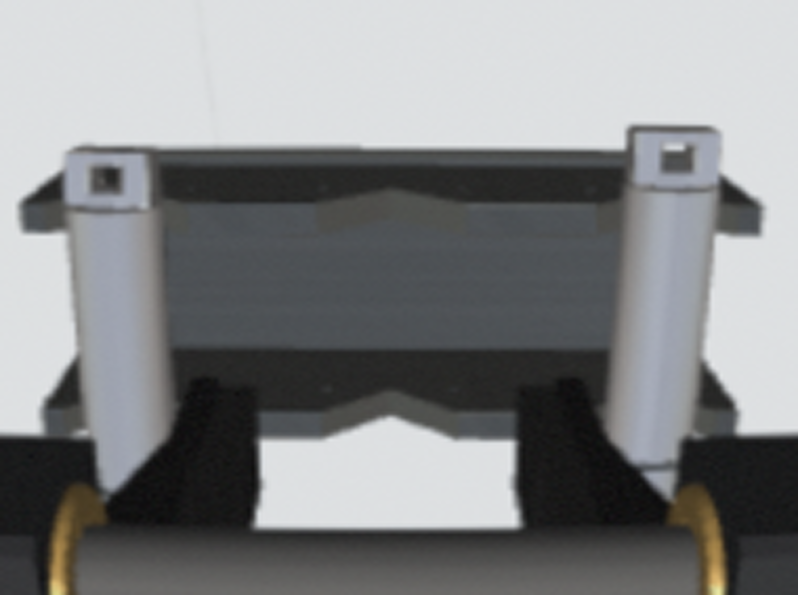

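```bash
python3 -m inch '[{"gripper":41,"dx":0,"dy":0,"dz":-50,"turn":0},{"gripper":41,"dx":0,"dy":0,"dz":-80,"turn":0},{"gripper":41,"dx":0,"dy":0,"dz":-80,"turn":0},{"gripper":41,"dx":0,"dy":0,"dz":-80,"turn":0}]'
python3 -c "
from rig import *
print(hand_in())"
```

```text
time_s: 45.35
position: [0.5321, -0.1675, 0.199]
tcp_rot: [[-0.128, 0.992, 0.0], [0.992, 0.128, -0.0], [-0.0, 0.0, -1.0]]
force: [0.1, 0.9, -0.1]
opening: 0.415
the job is handed in; nothing more can be done
None
```

I gauged all three pins in order and handed the job in at about 45 s. Two were good and are back in the V-block; one was too short and is in the tray.

| Pin | Stopped at (gauge x) | Verdict | Where it is now |
|---|---|---|---|
| Groove 1 | about -3 mm | between the lines, good | groove 1, eye up |
| Groove 2 | about +24.5 mm | past the second line, too short | white tray |
| Groove 3 | about +4 mm | between the lines, good | groove 3, eye up |

- **Rolling the pins:** the moves could not lean the hand, so I turned the two good pins by rolling them along the gauge floor, loosely trapped between the fingers.
- **Corrections on the way:**
  - Pin 1 turned about 16° when I first set it down, so I regripped it and set it down again.
  - Pin 2 dragged on the gauge floor partway, so I raised it about 1.7 mm and carried on.
- **Last checks:**
  - The final wrist picture shows both good pins seated with eyes up. I estimate each is about 4° off, give or take 3°, against the 14° allowed.
  - Pin 2 was lying in the tray when I last looked, before gauging pin 3.
  - The V-block had not moved just before I set pin 3 down.
- **Not checked:** I did not measure the vial again after the start. I did not move at low level near it, and it showed standing in a late picture. Recognition in the top view failed once, so I checked the V-block with the wrist camera instead.
- **Picture count:** I viewed 16 pictures, two over the budget of 14.

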